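# Set up the vacuum filtration: seat the funnel, zero the bleed valve, open it two turns

## Robot

A 6-joint arm with a two-finger parallel gripper is mounted at the origin on a cart in front of the work surface, level with it; the furniture and walls round the work are solid. World frame = base frame: x ahead of the robot, y to its left, z up, the work surface at z = 0. Lengths are in m, angles in rad, forces in N, time in s.
With the tool pointing down it reaches from about 0.35 to 0.925 m from the base axis. Payload 6.4 kg.
Tool frame: the origin (TCP) lies midway between the tips of the shut fingers; the grasp point (between the pads) lies 19 mm behind it; x points along the fingers, y is the direction in which the jaws open and shut, and the axes are right-handed (so a half turn about x gives the same grasp; the last joint's range is limited). The gripper opens to 94 mm and grips with 3 to 60 N. Pads are 16 mm wide; open, the fingers measure 119 mm over their backs; the gripper's body (75 mm by 177 mm) begins 78 mm behind the grasp point.
Start: joints at [1.107, 0.245, 1.558, -0, 1.339, -0.174], TCP at [0.186, 0.623, 0.169] pointing down, gripper open.
Joint ranges: [-3.13, 3.13], [-1.02, 2.26], [0.13, 2.54], [-0.95, 4.09], [0.21, 2.88], [-2.74, 2.74]. Speed limits (rad/s): [2.57, 2.57, 3.14, 3.14, 3.14, 3.14].

## Interface

Orientations are given as a unit quaternion [x, y, z, w].
In Python, from cell import r gives the robot as it stands. The module is installed in compiled form; this text tells all that it offers.
- The arm moves only by the tool step_arm, never from a script. Its argument "plan" is a list that holds one entry, the list of rows, each a list of 7 numbers: the turn, a rotation vector about the world's x, y, z in degrees, then the shift along the world's x, y, z in cm, then the opening, from -1 (shut) to 1 (fully open). A call has 1 to 8 rows; each row is the pose to reach, as a shift and turn from the pose commanded when the call began; what a row does not reach only later rows make up. A row lasts 1/12 s, in which the tool goes at most 41.7 mm and 7.16 degrees, less where a joint would pass 70% of its speed; a pose out of reach is approached as far as the arm can. A call with a gripper value outside its range is refused whole. The fingers move at their own pace and stop on an object; "grip_force" is the grip in N (left out, the last holds). Time passes only in rows, so rows that repeat a pose let the fingers close. It gives the time, the measured TCP pose, the force and the opening at its end, in the units of the state.
- r.get_obs(): the state, without advancing time (a new reading comes with each control period).
- r.grab_frame(name): name is "scene" or "top"; returns (picture, depth): 480x640x3 uint8, blue, green, red; 480x640 float32, m along the optical axis (not along the pixel's ray), 0 where there is no reading.
- r.camera_model(name): a dict with "camera_matrix" (3x3 intrinsics, pixels), "world_from_camera" (4x4, takes a point from camera to world coordinates). Camera axes: x right, y down, z forward; pixel columns grow to the right and rows downward; lengths in m; the calibration is good to about 2 mm. A picture is of the moment at which its call begins. camera_model takes no time and is no camera call.
- r.sign_off(): hands the job in, once; it reports no verdict.
The state is a dict: "time": time; "joints": joint angles; "qd": joint speeds; "joint_efforts": joint torques, N m; "tcp_pos": TCP position; "orientation": TCP orientation; "force": force on the tool from outside, world axes, zero at the start; "ft_torque": the same for the moment, N m; "opening": finger opening in m.
Only numpy, scipy, OpenCV 4.12 (cv2) and the standard library are available. Lean on these libraries where they do the work, as an engineer would, in place of code of your own. Each camera call takes 0.05 s, during which the arm holds its last target.

## Task

Get the filtration stand ready: lift the white funnel out of its beaker and set it gently, without dropping it, upright into the neck of the glass flask so that its rubber stopper is fully home, and let go of it. Then take the revolving handle of the bleed valve's handwheel, turn it clockwise until the valve is shut against its stop, and back it off exactly two full turns. Finish with the handle still firmly held between the fingers, ready to trim the vacuum, and leave everything else on the bench as it stands.

Things in the scene. Friction and masses are not known exactly. Their poses are not given: they have to be found in the camera images.
- funnel_bowl (a point): Loose white filter funnel, 0.12 kg: straight round bowl 58 mm across, 42 mm tall; under it a red-brown rubber stopper tapering from 40 to 31 mm over 30 mm; under that a stem 10 mm thick, 22 mm long. Point: centre of the bowl, half-way up; z up its axis. Starts upright in the beaker, the bowl's underside on the beaker's rim, the rest hanging inside with 3 mm play.
- stopper_tip (a point): Centre of the narrow lower end face of the funnel's stopper, 51 mm straight below the centre of the bowl (the stem goes on 22 mm below it).
- beaker: Clear glass beaker, loose, 0.09 kg, 51 mm outside diameter, 70 mm tall; origin at the centre of its underside. The funnel starts in it.
- flask_mouth (a point): Centre of the rim of the clear glass side-arm flask, 160 mm above the bench; the flask is fixed on the filtration stand (plate 370 x 115 mm with pump, round gauge and bleed valve). Neck 36 mm inside, open 45 mm down, rim 47 mm outside. The stopper wedges with about 17 mm of it inside; the bowl's centre is then 34 mm above this point.
- wheel_axis (a point): Point on the upright axis of the bleed valve's aluminium handwheel (96 mm across, on the stand, 225 mm from the flask's axis), level with the middle of the handle when shut, 159 mm above the bench. Its x is the stand's x: with the valve shut the handle lies on its -x side, the way the gauge faces.
- handle: Revolving handle of the handwheel: upright black cylinder 18 mm across, 48 mm long, standing on the wheel's rim 42 mm from the wheel's axis; origin at its centre, z up. It spins freely on its pin, so fingers can keep their orientation while carrying it round. The rim and the wheel's nut lie about 25 mm below its centre, nothing higher inside the circle.
- valve (a joint): Turn of the handwheel, rad: 0 = shut against its hard stop; grows counter-clockwise seen from above, which opens; two turns from the stop read 12.566. Starts 0.3 to 1.1 turns open. Turning takes about 2 N at the handle; at the stop resistance rises steeply. The wheel stays where left and rises 1.5 mm per turn as it opens.
- lab_timer: Small white timer lying flat, 64 x 64 x 18 mm, a bystander.
- cup_yellow: Specimen cup with a yellow lid, 65 mm across, 64 mm tall, a bystander.
Things that resemble listed ones, but are neither listed nor needed, are in the scene too. Leave any blue look-alike of the part that bears funnel_bowl alone.

How it is judged:
On the way, in this order (a step that is already met when the one before it is completed fails the run):
1. the funnel stands upright in the flask's neck, stopper home, and has been let go (horizontal distance between stopper_tip and flask_mouth below 0.004 m and z of stopper_tip in the frame of flask_mouth below -0.013 m and angle between funnel_bowl's own z axis and vertical below 0.1 rad and contact force between the fingers and funnel below 0.1 N and linear speed of funnel below 0.02 m/s), for 0.3 s.
2. the valve is shut against its stop, by its handle (value of joint valve below 0.08 rad and contact force between the fingers and handle above 1 N), for 0.2 s.
At the end, for the whole second after the job is handed in: Valve at rest two turns (12.57 rad) from its stop, within 0.3 rad, its handle gripped by the fingers (over 3 N, within 35 mm of its centre); funnel free in the flask neck, stopper 13 mm or more below the rim, within 4 mm of the axis and 0.1 rad of upright; beaker upright (value of joint valve between 12.266 and 12.866 rad and velocity of joint valve between -0.1 and 0.1 rad/s and contact force between the fingers and handle above 3 N and distance between the grasp point and handle below 0.035 m and horizontal distance between stopper_tip and flask_mouth below 0.004 m and z of stopper_tip in the frame of flask_mouth below -0.013 m and angle between funnel_bowl's own z axis and vertical below 0.1 rad and contact force between the arm and funnel below 0.1 N and angle between beaker's own z axis and vertical below 0.2 rad); the arm keeps its last pose, push and grip.
It fails at once if the funnel is dropped (moving faster than 0.3 m/s while nothing grips it) (linear speed of funnel above 0.3 m/s and contact force between the fingers and funnel below 0.1 N).
It fails at once if a bystander is moved by more than 30 mm (distance of any of lab_timer, cup_yellow from where it was at the start of the episode above 0.03 m).
It fails at once if the beaker is knocked over or shifted by more than 60 mm (angle between beaker's own z axis and vertical above 0.6 rad or distance of beaker from where it was at the start of the episode above 0.06 m).
It also fails if it takes over 70 s, if anything falls off the work surface, if the arm or the gripper's body presses on something with over 40 N, if the wrist force passes 120 N, or if a joint passes its speed limit or range.

## Working session

There is one attempt and no reset: what is moved stays moved. The work goes in short steps, Python scripts to look and compute and a tool call to move; the robot and the scene stay as the last step left them, time stands still between calls to the robot, and variables do not carry over. Pictures are saved under pics/ and viewed, and the job is handed in when it is done.

Besides the shell and the picture viewer there is one more tool, called as name(argument=value, ...), one argument or row to a line, values as JSON. step_arm: Moves the arm, as the interface text tells. Its arguments: {"type":"object","properties":{"plan":{"type":"array"},"grip_force":{"type":"number"}},"required":["plan"]}

```bash
mkdir -p pics
python3 - <<'E'
from cell import r
import cv2,numpy as np
print(r.get_obs())
for n in("scene","top"):
    p,d=r.grab_frame(n); cv2.imwrite(f"pics/{n}0.png",p); np.save(f"{n}0.npy",d)
    c=r.camera_model(n); print(n,np.array(c["camera_matrix"]).round(1).tolist(),np.array(c["world_from_camera"]).round(4).tolist())
E
```

```text
{'time': 0.0, 'joints': array([ 1.10691525e+00,  2.45776208e-01,  1.55897475e+00, -1.57743944e-05,
        1.33867314e+00, -1.74126945e-01]), 'qd': array([-0.0005395 , -0.0010905 ,  0.00292115, -0.00034743,  0.0006888 ,
       -0.00097878]), 'joint_efforts': array([ 1.77537571e-03, -4.15828800e+01, -3.14606595e+01,  6.86027831e-02,
        3.32063937e-02, -1.18655689e-04]), 'tcp_pos': array([0.18543878, 0.62231409, 0.16799074]), 'orientation': array([ 0.1014677 ,  0.6998967 , -0.10270079,  0.69950086]), 'force': array([ 0.55159403,  0.1423658 , -0.5067944 ]), 'ft_torque': array([-0.00390616, -0.02994232, -0.00669692]), 'opening': 0.09374516556946513}
scene [[490.6, 0.0, 314.0], [0.0, 490.6, 243.1], [0.0, 0.0, 1.0]] [[0.8199, -0.3714, 0.4356, 0.0541], [-0.5724, -0.5221, 0.6323, -0.3921], [-0.0074, -0.7678, -0.6407, 0.882], [0.0, 0.0, 0.0, 1.0]]
top [[565.7, 0.0, 319.8], [0.0, 565.7, 242.4], [0.0, 0.0, 1.0]] [[0.0282, -0.9812, 0.1911, 0.2459], [-0.9993, -0.0323, -0.018, 0.3649], [0.0238, -0.1905, -0.9814, 1.6881], [0.0, 0.0, 0.0, 1.0]]
```

View pics/scene0.png

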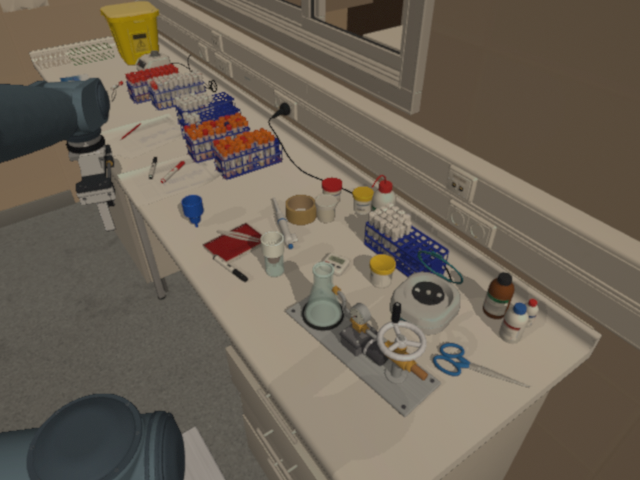

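View pics/top0.png

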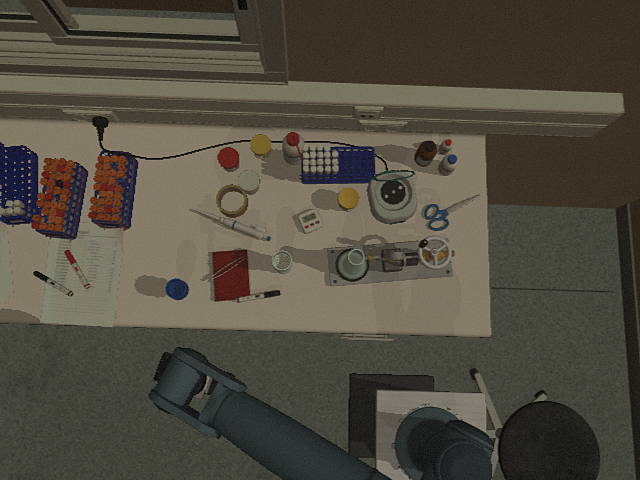

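Run:
```python
import cv2
s=cv2.imread("pics/scene0.png");t=cv2.imread("pics/top0.png")
a=cv2.resize(s[220:420,230:450],None,fx=3.6,fy=3,interpolation=cv2.INTER_CUBIC);a=cv2.resize(s[220:420,230:450],(660,600),interpolation=cv2.INTER_CUBIC);cv2.imwrite("pics/c1.png",a)
cv2.imwrite("pics/c2.png",cv2.resize(t[220:300,260:470],(788,300),interpolation=cv2.INTER_CUBIC))
```

```text
(no output)
```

View pics/c1.png

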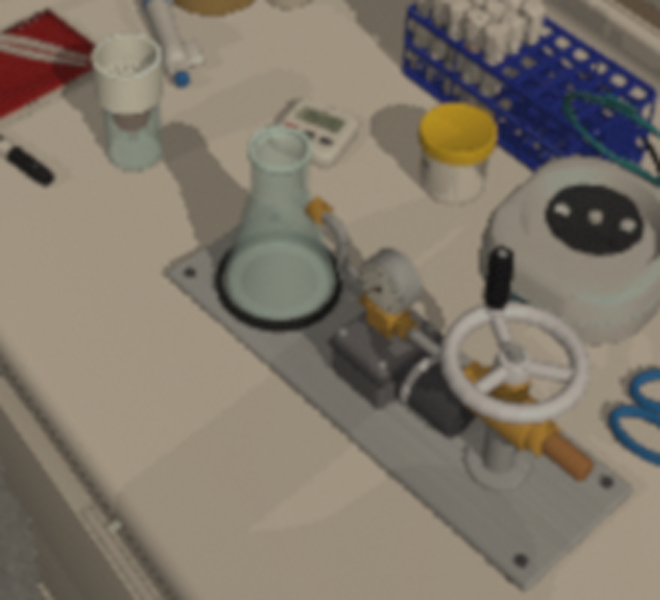

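View pics/c2.png

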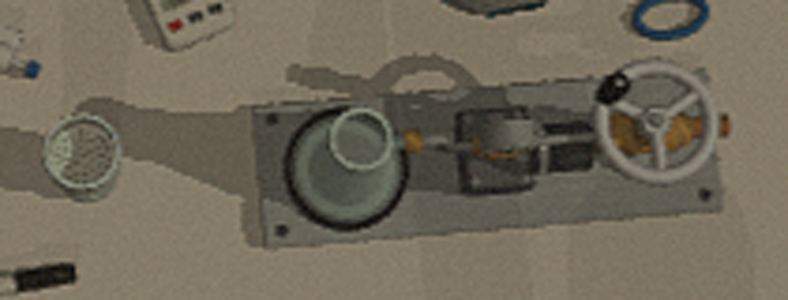

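```bash
cat > h.py <<'E'
import numpy as np,cv2
from cell import r
def cam(n):
    c=r.camera_model(n);return np.array(c["camera_matrix"]),np.array(c["world_from_camera"])
def cloud(n,d):
    K,T=cam(n);v,u=np.mgrid[:480,:640]
    P=np.stack([(u-K[0,2])/K[0,0]*d,(v-K[1,2])/K[1,1]*d,d],-1)
    P=P@T[:3,:3].T+T[:3,3];P[d<=0]=np.nan;return P
def ray(n,uv,z):
    K,T=cam(n);q=T[:3,:3]@np.array([(uv[0]-K[0,2])/K[0,0],(uv[1]-K[1,2])/K[1,1],1]);o=T[:3,3]
    return o+q*(z-o[2])/q[2]
def proj(n,p):
    K,T=cam(n);q=T[:3,:3].T@(np.array(p)-T[:3,3]);q=K@q;return q[:2]/q[2]
E
python3 - <<'E'
from h import *
np.set_printoptions(precision=4,suppress=True)
for n,box in(("top",(265,240,300,280)),("scene",(255,225,292,285))):
    P=cloud(n,np.load(n+"0.npy"));a=P[box[1]:box[3],box[0]:box[2]].reshape(-1,3);a=a[np.isfinite(a[:,2])]
    print(n,np.histogram(a[:,2],bins=np.arange(-.01,.15,.01)))
    m=a[a[:,2]>.1]; print(len(m),m.min(0),m.max(0),np.median(m,0),(m.min(0)+m.max(0))/2)
for n,uv,z in(("top",(282,261),.112),("scene",(265.5,239.7),.112),("scene",(273,239.8),.112),("top",(355.5,257),.16),("scene",(323.3,268.5),.16),("top",(423.5,243),.184),("scene",(396.5,306),.184),("scene",(396,322),.136)):
    print(n,uv,ray(n,uv,z))
P=cloud("top",np.load("top0.npy"));
a=P[230:275,400:455].reshape(-1,3);a=a[np.isfinite(a[:,2])]
print(np.histogram(a[:,2],bins=np.arange(-.01,.2,.01)));
m=a[(a[:,2]>.12)&(a[:,2]<.15)];print(len(m),m.min(0),m.max(0),(m.min(0)+m.max(0))/2)
m=a[a[:,2]>.165];print(len(m),m.mean(0))
P=cloud("top",np.load("top0.npy"));a=P[240:275,335:380].reshape(-1,3);a=a[np.isfinite(a[:,2])]
print(np.histogram(a[:,2],bins=np.arange(-.01,.2,.01)));
E
```

```text
top (array([558, 435,  12,   7,   8,   0,   0,   0,  41, 201,  25,  48,  44,
         0,   0]), array([-0.01,  0.  ,  0.01,  0.02,  0.03,  0.04,  0.05,  0.06,  0.07,
        0.08,  0.09,  0.1 ,  0.11,  0.12,  0.13,  0.14]))
92 [0.47   0.4156 0.101 ] [0.5276 0.4723 0.1192] [0.4998 0.4441 0.1097] [0.4988 0.444  0.1101]
scene (array([441, 660, 182, 177,  56,  53,  55,  44,  52, 142, 133, 145,  70,
         0,   0]), array([-0.01,  0.  ,  0.01,  0.02,  0.03,  0.04,  0.05,  0.06,  0.07,
        0.08,  0.09,  0.1 ,  0.11,  0.12,  0.13,  0.14]))
215 [0.472  0.4136 0.1003] [0.5297 0.4758 0.1161] [0.5002 0.4406 0.1075] [0.5009 0.4447 0.1082]
top (282, 261) [0.496 0.441 0.112]
scene (265.5, 239.7) [0.4875 0.448  0.112 ]
scene (273, 239.8) [0.5025 0.4369 0.112 ]
top (355.5, 257) [0.5059 0.2379 0.16  ]
scene (323.3, 268.5) [0.5124 0.2384 0.16  ]
top (423.5, 243) [0.5464 0.0553 0.184 ]
scene (396.5, 306) [0.55   0.0501 0.184 ]
scene (396, 322) [0.5542 0.049  0.136 ]
(array([302, 453, 645,  60,  16,  64, 100,   8,  22, 115,  66,  11,   9,
       191, 329,  13,   7,   7,   8,  26]), array([-0.01,  0.  ,  0.01,  0.02,  0.03,  0.04,  0.05,  0.06,  0.07,
        0.08,  0.09,  0.1 ,  0.11,  0.12,  0.13,  0.14,  0.15,  0.16,
        0.17,  0.18,  0.19]))
533 [ 0.4861 -0.0319  0.1206] [0.5797 0.1108 0.1475] [0.5329 0.0394 0.134 ]
40 [0.5484 0.0543 0.1811]
(array([136, 217, 489, 142,  36,  39,  50,  44,  46,  52,  35,  38,  29,
        51,  45,  11,  60,  46,   0,   0]), array([-0.01,  0.  ,  0.01,  0.02,  0.03,  0.04,  0.05,  0.06,  0.07,
        0.08,  0.09,  0.1 ,  0.11,  0.12,  0.13,  0.14,  0.15,  0.16,
        0.17,  0.18,  0.19]))
```

```bash
cat >> h.py <<'E'
from scipy.optimize import least_squares
def fitc(a,R,c0):
    f=lambda c:np.hypot(a[:,0]-c[0],a[:,1]-c[1])-R
    s=least_squares(f,c0,loss="soft_l1",f_scale=.002);return s.x,np.median(np.abs(f(s.x)))
def near(P,c,rmin,rmax,z0,z1):
    a=P.reshape(-1,3);d=np.hypot(a[:,0]-c[0],a[:,1]-c[1])
    return a[(d<rmax)&(d>rmin)&(a[:,2]>z0)&(a[:,2]<z1)]
E
python3 - <<'E'
from h import *
np.set_printoptions(precision=4,suppress=True)
for n in("top","scene"):
    P=cloud(n,np.load(n+"0.npy"))
    for nm,c,R,ri,ro,z0,z1 in(("funnel",(.499,.442),.028,.02,.036,.1,.125),("flask",(.508,.238),.0215,.012,.032,.148,.175),("wheel",(.533,.03),.044,.034,.056,.12,.15)):
        a=near(P,c,ri,ro,z0,z1)
        x,e=fitc(a,R,c)
        f=least_squares(lambda q:np.hypot(a[:,0]-q[0],a[:,1]-q[1])-q[2],[*x,R],loss="soft_l1",f_scale=.002).x
        print(n,nm,len(a),x,e,f,a[:,2].mean())
    a=near(P,(.548,.053),0,.02,.165,.2);print(n,"handle",len(a),a.mean(0),(a.max(0)+a.min(0))/2,a[:,2].max())
    # tall things around
E
```

```text
top funnel 92 [0.4986 0.4434] 0.001014166502481647 [0.4986 0.4434 0.0272] 0.10967318900094099
top flask 109 [0.5059 0.2381] 0.0014459025967821122 [0.506  0.2381 0.0211] 0.1591602762071411
top wheel 264 [0.5326 0.021 ] 0.002537534924864523 [0.5323 0.0196 0.0422] 0.13172835862667812
top handle 40 [0.5484 0.0543 0.1811] [0.5498 0.0532 0.18  ] 0.1946351448659751
scene funnel 213 [0.5016 0.4432] 0.0010826047910674139 [0.5015 0.4432 0.0272] 0.10741966217543036
scene flask 231 [0.509  0.2366] 0.001348995272507425 [0.509  0.2367 0.0208] 0.15669913773158434
scene wheel 473 [0.5327 0.02  ] 0.0028059805867907198 [0.5326 0.0178 0.0417] 0.1311758894397678
scene handle 102 [0.5497 0.0502 0.1777] [0.5508 0.0518 0.1756] 0.186019409219505
```

Run:
```python
from h import *
from scipy.spatial.transform import Rotation as R
np.set_printoptions(precision=4,suppress=True)
o=r.get_obs();M=R.from_quat(o["orientation"]).as_matrix();print(M)
print("axis top",ray("top",(435.2,252.7),.134))
t=np.load("top0.npy");P=cloud("top",t)
for c,n in(((.508,.237),"flask"),((.53,.12),"gauge")):
    a=near(P,c,0,.06,.1,.3);print(n,a[:,2].max(),a.max(0),a.min(0))
```

```text
[[-0.0008  0.2857  0.9583]
 [-0.0015  0.9583 -0.2857]
 [-1.     -0.0017 -0.0003]]
axis top [0.5298 0.0122 0.134 ]
flask 0.16992009157812982 [0.5287 0.263  0.1699] [0.4801 0.1773 0.1003]
gauge 0.14152540573713224 [0.5385 0.1776 0.1415] [0.5071 0.0601 0.1027]
```

step_arm(
  plan=[
    [[0, 0, 0, 3, -1.7, 0, 1], [0, 0, 0, 6.5, -3.7, 0, 1], [0, 0, 0, 10, -5.7, 0, 1], [0, 0, 0, 13.5, -7.7, 0, 1], [0, 0, 0, 17, -9.7, 0, 1], [0, 0, 0, 20.5, -11.7, 0, 1], [0, 0, 0, 23.5, -13.4, 0, 1], [0, 0, 0, 26, -14.8, 0, 1]],
  ],
  grip_force=15,
)

```text
time: 0.77
tcp_pos: [0.4476, 0.473, 0.1685]
orientation: [0.102, 0.7, -0.103, 0.699]
force: [-0.7, 0.1, 0.3]
opening: 0.0939
```

step_arm(
  plan=[
    [[0, 0, 0, 2.5, -1.4, 0, 1], [0, 0, 0, 4.5, -2.5, 0, 1], [0, 0, 0, 5.5, -3.1, 0, 1], [0, 0, 0, 5.5, -3.1, 0, 1], [0, 0, 0, 5.5, -3.1, 0, 1]],
  ],
)

```text
time: 1.18
tcp_pos: [0.5002, 0.4439, 0.1686]
orientation: [0.102, 0.7, -0.102, 0.699]
force: [0.1, -0.4, 0.3]
opening: 0.094
```

Run:
```python
from h import *
np.set_printoptions(precision=4,suppress=True)
o=r.get_obs();print(o["tcp_pos"],o["force"],o["opening"])
ims=[]
for n in("scene","top"):
    p,d=r.grab_frame(n);np.save(n+"1.npy",d)
    u=proj(n,o["tcp_pos"]);print(n,u);cv2.drawMarker(p,tuple(int(round(x)) for x in u),(0,0,255),0,6,1)
    x,y=map(int,u);ims.append(cv2.resize(p[y-50:y+60,x-55:x+55],(400,400),interpolation=cv2.INTER_CUBIC))
cv2.imwrite("pics/a1.png",np.hstack(ims))
```

```text
[0.5002 0.4439 0.1686] [ 0.105  -0.4362  0.2822] 0.0939735773400479
scene [269.2688 220.4667]
top [280.1115 256.1316]
```

View pics/a1.png

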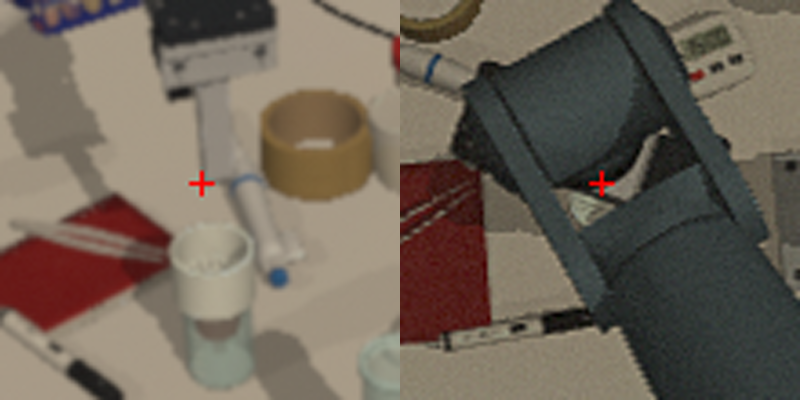

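Run:
```python
from h import *
np.set_printoptions(precision=4,suppress=True)
p,d=r.grab_frame("scene")
cv2.imwrite("pics/a2.png",cv2.resize(p[120:300,190:370],(600,600),interpolation=cv2.INTER_CUBIC))
P=cloud("scene",d)
a=near(P,(.5,.444),0,.1,.13,.24)
for z in np.arange(.15,.24,.01):
    b=a[abs(a[:,2]-z)<.005]
    if len(b): print(round(z,3),len(b),b.mean(0),b.min(0),b.max(0))
```

```text
0.2 1 [0.5157 0.4899 0.2049] [0.5157 0.4899 0.2049] [0.5157 0.4899 0.2049]
0.21 31 [0.5014 0.4621 0.2111] [0.4733 0.387  0.2057] [0.5185 0.4958 0.2148]
0.22 37 [0.4852 0.406  0.2195] [0.4709 0.3842 0.2152] [0.5138 0.4938 0.2249]
0.23 32 [0.4806 0.3887 0.2295] [0.4722 0.3841 0.225 ] [0.4891 0.3978 0.2349]
```

View pics/a2.png

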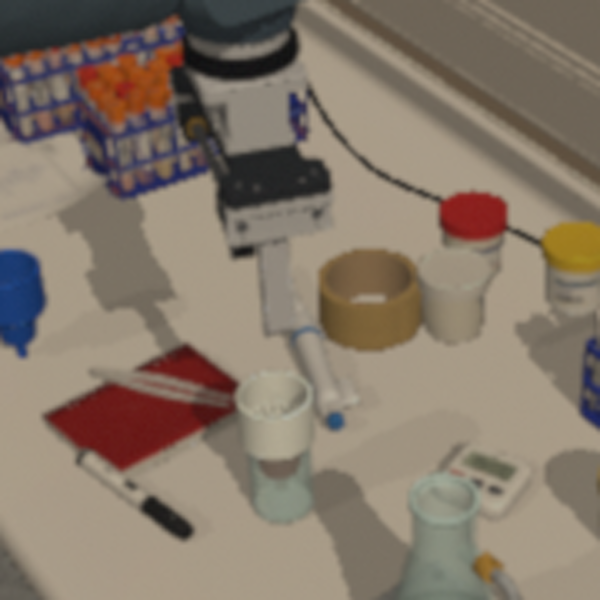

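Run:
```python
from h import *
np.set_printoptions(precision=4,suppress=True)
p,d=r.grab_frame("scene");P=cloud("scene",d)
for u,v in((272,195),(272,205),(273,210),(273,214),(273,217),(273,219),(273,221),(273,224),(265,185),(265,180),(280,180),(285,188),(262,192)): print(u,v,P[v,u],d[v,u])
for q in((.487,.399,.1686),(.5136,.489,.1686),(.487,.399,.2656),(.5136,.489,.2656)):print(q,proj("scene",q))
```

```text
272 195 [0.4814 0.3866 0.2815] 1.0632801
272 205 [0.4804 0.3881 0.2546] 1.081029
273 210 [0.4819 0.3881 0.2404] 1.0907861
273 214 [0.4802 0.3863 0.2312] 1.0947626
273 217 [0.4796 0.3864 0.223 ] 1.099806
273 219 [0.4812 0.3899 0.2146] 1.1081238
273 221 [ 0.6136  0.6333 -0.0004] 1.4574947
273 224 [ 0.6074  0.6234 -0.0027] 1.4499723
265 185 [0.4558 0.3664 0.3277] 1.009777
265 180 [0.4559 0.3649 0.3405] 1.0005982
280 180 [0.4875 0.3586 0.332 ] 1.0158509
285 188 [0.4985 0.3586 0.3081] 1.0359361
262 192 [0.4544 0.3799 0.3036] 1.0331309
(0.487, 0.399, 0.1686) [274.301  231.9422]
(0.5136, 0.489, 0.1686) [264.5372 209.5961]
(0.487, 0.399, 0.2656) [271.7029 197.588 ]
(0.5136, 0.489, 0.2656) [261.5669 176.0789]
```

step_arm(
  plan=[
    [[0, 0, 0, 0, 0, 0, -0.3], [0, 0, 0, 0, 0, 0, -0.3], [0, 0, 0, 0, 0, 0, -0.3], [0, 0, 0, 0, 0, 0, -0.3], [0, 0, 0, 0, 0, 0, -0.3], [0, 0, 0, 0, 0, 0, -0.3]],
  ],
)

```text
time: 1.88
tcp_pos: [0.5007, 0.4439, 0.1691]
orientation: [0.102, 0.7, -0.102, 0.7]
force: [0.2, 0.6, -0.2]
opening: 0.0578
```

Run:
```python
from h import *
np.set_printoptions(precision=4,suppress=True)
p,d=r.grab_frame("scene");P=cloud("scene",d)
cv2.imwrite("pics/a3.png",cv2.resize(p[120:300,190:370],(600,600),interpolation=cv2.INTER_CUBIC))
o=r.get_obs();print(o["tcp_pos"],o["opening"])
for u in (266,269,272,274):
  for v in range(195,240,4): print(u,v,P[v,u])
```

```text
[0.5008 0.4439 0.169 ] 0.053573629824112304
266 195 [0.4792 0.4099 0.2696]
266 199 [0.4792 0.4115 0.258 ]
266 203 [0.4799 0.4144 0.2451]
266 207 [0.6321 0.705  0.0011]
266 211 [ 0.6234  0.6908 -0.002 ]
266 215 [ 0.6146  0.6762 -0.0046]
266 219 [0.6004 0.6514 0.0017]
266 223 [ 0.5919  0.6373 -0.0007]
266 227 [ 0.5827  0.6221 -0.0019]
266 231 [ 0.5732  0.606  -0.0021]
266 235 [0.5005 0.4681 0.1077]
266 239 [0.4998 0.4687 0.0946]
269 195 [0.4841 0.4051 0.2702]
269 199 [0.4847 0.4078 0.2578]
269 203 [0.4801 0.4008 0.2528]
269 207 [0.4828 0.4073 0.237 ]
269 211 [0.4832 0.4095 0.2244]
269 215 [0.4811 0.4073 0.2153]
269 219 [ 0.6101  0.6508 -0.0022]
269 223 [0.5967 0.6277 0.0032]
269 227 [0.5887 0.6148 0.    ]
269 231 [0.5784 0.5973 0.0012]
269 235 [0.5088 0.4678 0.104 ]
269 239 [0.5091 0.4703 0.0891]
272 195 [0.4908 0.4036 0.2684]
272 199 [0.49   0.4035 0.2581]
272 203 [0.4901 0.4052 0.2462]
272 207 [0.4894 0.4053 0.2354]
272 211 [0.4891 0.4063 0.2238]
272 215 [0.4902 0.4096 0.21  ]
272 219 [0.616  0.6429 0.0001]
272 223 [0.6039 0.6226 0.0031]
272 227 [ 0.5969  0.6116 -0.0016]
272 231 [ 0.5865  0.5942 -0.0005]
272 235 [0.5162 0.4656 0.102 ]
272 239 [0.5174 0.4696 0.0857]
274 195 [0.4936 0.3996 0.2695]
274 199 [0.4943 0.4022 0.2571]
274 203 [0.4936 0.4023 0.2465]
274 207 [0.4937 0.4038 0.2345]
274 211 [0.4932 0.4042 0.2233]
274 215 [0.6312 0.6565 0.0002]
274 219 [ 0.6213  0.6402 -0.0006]
274 223 [ 0.6112  0.6238 -0.0009]
274 227 [ 0.601   0.6069 -0.0005]
274 231 [ 0.592   0.5922 -0.0018]
274 235 [0.5194 0.4611 0.1034]
274 239 [0.5189 0.4617 0.0902]
```

View pics/a3.png

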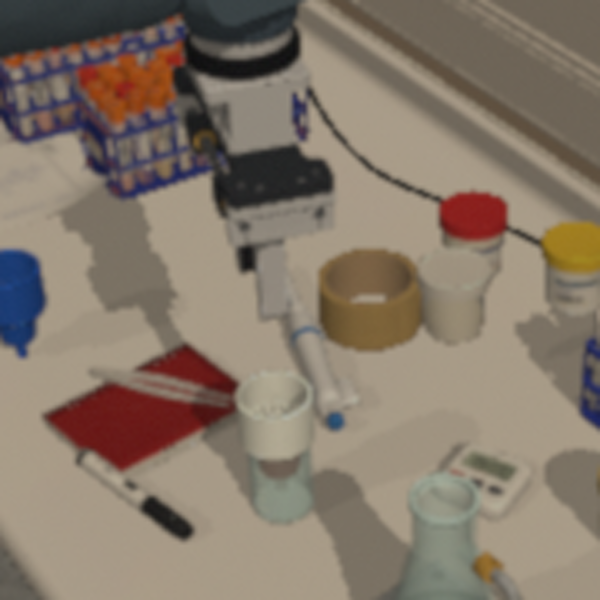

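step_arm(
  plan=[
    [[0, 0, 0, 0, 0, 0, 1], [0, 0, 0, 0, 0, 0, 1], [0, 0, 0, 0, 0, 0, 1], [0, 0, 0, 0, 0, 0, 1], [0, 0, 0, 0, 0, -2, 1], [0, 0, 0, 0, 0, -5, 1], [0, 0, 0, 0, 0, -8, 1], [0, 0, 0, 0, 0, -8, 1]],
  ],
)

```text
time: 2.6
tcp_pos: [0.4966, 0.4412, 0.082]
orientation: [0.099, 0.703, -0.105, 0.696]
force: [-0.7, -1.3, -2.5]
opening: 0.094
```

Run:
```python
from h import *
np.set_printoptions(precision=4,suppress=True)
p,d=r.grab_frame("scene");P=cloud("scene",d)
cv2.imwrite("pics/a4.png",cv2.resize(p[150:300,215:365],(600,600),interpolation=cv2.INTER_CUBIC))
o=r.get_obs();print(o["tcp_pos"],o["opening"],o["force"],o["joints"])
for v in range(215,260,3): print(v,P[v,274])
```

```text
[0.4982 0.4423 0.0853] 0.09411867169426688 [0.3534 0.3209 0.9225] [ 0.5562  0.3672  1.5661  0.      1.216  -0.7248]
215 [0.4677 0.3593 0.2501]
218 [0.4666 0.3583 0.243 ]
221 [0.4684 0.3627 0.2314]
224 [0.4704 0.3673 0.2193]
227 [0.479  0.384  0.1964]
230 [0.4793 0.3857 0.1865]
233 [0.4808 0.3894 0.1746]
236 [0.4788 0.387  0.1681]
239 [0.4779 0.3865 0.16  ]
242 [0.4766 0.3851 0.1524]
245 [0.476  0.3851 0.1436]
248 [0.4748 0.3841 0.1357]
251 [0.4941 0.4209 0.0909]
254 [0.4911 0.4166 0.0856]
257 [0.49   0.4158 0.0769]
```

View pics/a4.png

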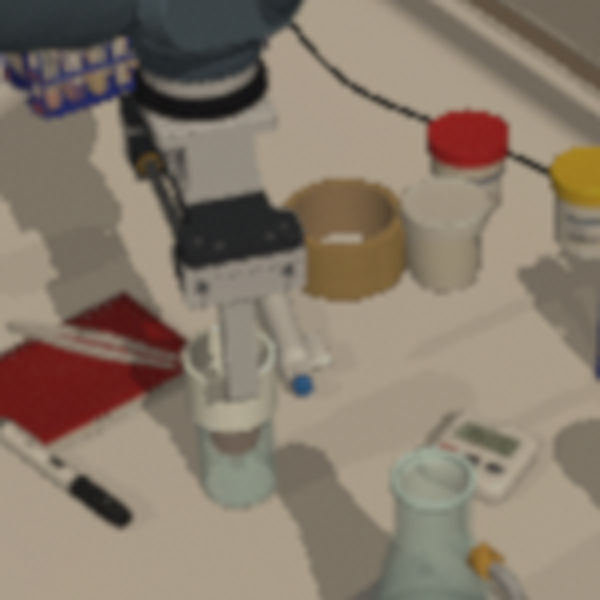

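Run:
```python
from h import *
np.set_printoptions(precision=4,suppress=True)
p,d=r.grab_frame("scene");P=cloud("scene",d);o=r.get_obs();print(o["tcp_pos"])
cv2.imwrite("pics/a5.png",cv2.resize(p[210:280,245:305],(510,595),interpolation=cv2.INTER_NEAREST))
np.set_printoptions(linewidth=200,precision=3)
print(P[225:252,262:282,2][::2])
print(P[225:252,262:282,1][::2])
```

```text
[0.5001 0.4435 0.0883]
[[ 0.221  0.221  0.223  0.124  0.222  0.22   0.002  0.197  0.203  0.201  0.202  0.202  0.202  0.2    0.196  0.199  0.017  0.021  0.024  0.022]
 [-0.    -0.002 -0.     0.002 -0.001  0.001  0.001  0.187  0.196  0.195  0.197  0.195  0.197  0.195  0.194  0.195  0.191  0.016  0.02   0.024]
 [ 0.001  0.002 -0.003 -0.001 -0.001 -0.002 -0.001  0.003  0.192  0.19   0.192  0.189  0.187  0.189  0.187  0.188  0.185 -0.002  0.019  0.021]
 [ 0.002 -0.002 -0.001 -0.     0.004  0.001  0.001 -0.001  0.184  0.185  0.182  0.184  0.184  0.183  0.182  0.184  0.181  0.    -0.003  0.021]
 [-0.    -0.001  0.     0.114  0.113  0.109  0.109  0.11   0.176  0.178  0.18   0.176  0.18   0.176  0.176  0.175  0.172  0.114  0.001  0.014]
 [ 0.112  0.11   0.109  0.105  0.106  0.104  0.105  0.105  0.168  0.171  0.172  0.171  0.172  0.17   0.171  0.169  0.167  0.107  0.109  0.112]
 [ 0.11   0.104  0.102  0.1    0.096  0.098  0.096  0.097  0.164  0.167  0.165  0.165  0.163  0.167  0.165  0.164  0.163  0.103  0.103  0.11 ]
 [ 0.104  0.1    0.101  0.093  0.09   0.09   0.093  0.091  0.153  0.161  0.1
[... 1948 characters left out ...]
0.473 0.469 0.468 0.389 0.386 0.387 0.39  0.383 0.386 0.386 0.385 0.449 0.447 0.422]
 [0.444 0.439 0.468 0.465 0.468 0.461 0.463 0.463 0.459 0.387 0.388 0.388 0.386 0.388 0.388 0.386 0.384 0.383 0.417 0.419]
 [0.441 0.437 0.432 0.433 0.43  0.429 0.426 0.423 0.424 0.39  0.388 0.388 0.386 0.387 0.386 0.386 0.383 0.385 0.416 0.421]
 [0.441 0.44  0.436 0.433 0.432 0.427 0.423 0.423 0.421 0.395 0.39  0.388 0.388 0.389 0.386 0.386 0.386 0.382 0.416 0.418]
 [0.446 0.438 0.437 0.434 0.428 0.428 0.424 0.424 0.421 0.395 0.393 0.421 0.418 0.416 0.414 0.418 0.414 0.416 0.413 0.417]
 [0.445 0.437 0.435 0.436 0.429 0.429 0.427 0.424 0.423 0.421 0.419 0.418 0.418 0.416 0.416 0.415 0.414 0.416 0.415 0.418]]
```

View pics/a5.png

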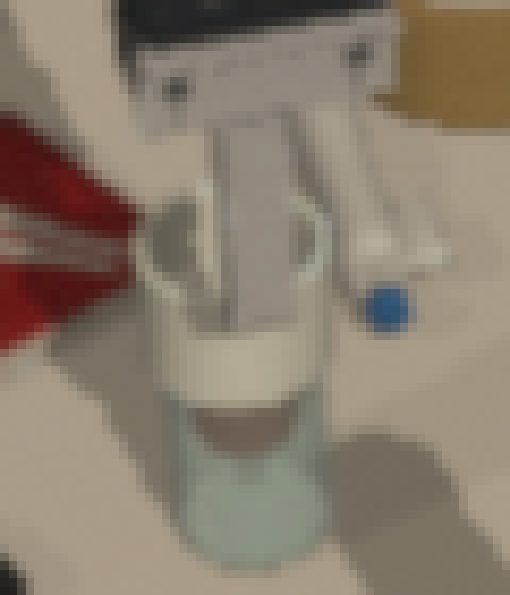

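step_arm(
  plan=[
    [[0, 0, 0, 0, 0, -1.0, 1], [0, 0, 0, 0, 0, -2.0, 1], [0, 0, 0, 0, 0, -3.0, 1], [0, 0, 0, 0, 0, -4, 1], [0, 0, 0, 0, 0, -4.6, 1], [0, 0, 0, 0, 0, -5.0, 1], [0, 0, 0, 0, 0, -5.0, 1], [0, 0, 0, 0, 0, -5.0, 1]],
  ],
)

```text
time: 3.37
tcp_pos: [0.5007, 0.4439, 0.0389]
orientation: [0.102, 0.7, -0.102, 0.7]
force: [-0.0, -0.4, -0.0]
opening: 0.0939
```

Run:
```python
from h import *
np.set_printoptions(precision=4,suppress=True)
p,d=r.grab_frame("scene");P=cloud("scene",d);o=r.get_obs();print(o["tcp_pos"],o["force"],o["opening"])
cv2.imwrite("pics/a6.png",cv2.resize(p[210:290,240:310],(525,600),interpolation=cv2.INTER_NEAREST))
for v in range(230,275,3): print(v,P[v,275])
```

```text
[0.501  0.4441 0.0394] [-0.2205  0.6338  0.71  ] 0.09372932895372879
230 [0.4692 0.3626 0.206 ]
233 [0.4684 0.3622 0.198 ]
236 [0.4707 0.3674 0.1849]
239 [0.4708 0.3687 0.1752]
242 [0.4806 0.3875 0.1489]
245 [0.4815 0.3903 0.1374]
248 [0.4788 0.3865 0.132 ]
251 [0.479  0.388  0.1216]
254 [0.4786 0.3884 0.112 ]
257 [0.4788 0.3899 0.1013]
260 [0.4769 0.3876 0.0943]
263 [0.4953 0.4227 0.0489]
266 [0.4947 0.4229 0.0388]
269 [0.4933 0.4217 0.0301]
272 [0.4919 0.4204 0.0214]
```

View pics/a6.png

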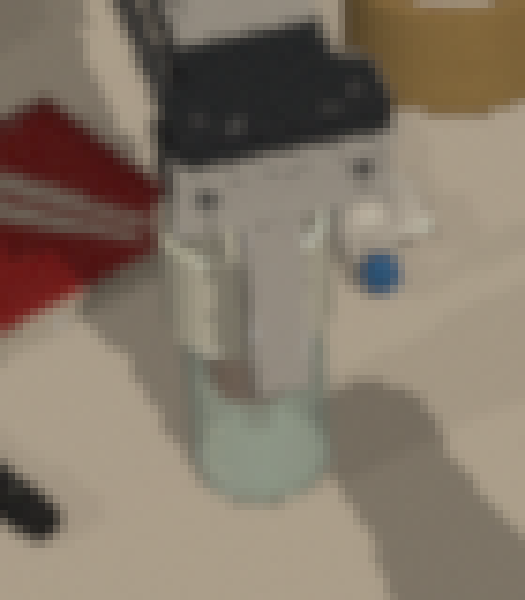

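step_arm(
  plan=[
    [[0, 0, 0, 0, 0, -0.6, 1], [0, 0, 0, 0, 0, -1.1, 1], [0, 0, 0, 0, 0, -1.1, 0], [0, 0, 0, 0, 0, -1.1, 0], [0, 0, 0, 0, 0, -1.1, -0.1], [0, 0, 0, 0, 0, -1.1, -0.2], [0, 0, 0, 0, 0, -1.1, -0.3]],
  ],
)

```text
time: 4.0
tcp_pos: [0.5009, 0.444, 0.0283]
orientation: [0.102, 0.7, -0.102, 0.7]
force: [0.1, 0.6, 0.4]
opening: 0.064
```

Run:
```python
from h import *
np.set_printoptions(precision=4,suppress=True)
p,d=r.grab_frame("scene");P=cloud("scene",d);o=r.get_obs();print(o["tcp_pos"],o["force"],o["opening"])
cv2.imwrite("pics/a7.png",cv2.resize(p[210:290,240:310],(525,600),interpolation=cv2.INTER_NEAREST))
```

```text
[0.5009 0.444  0.0283] [0.4486 0.3365 0.1303] 0.06008355667402296
```

View pics/a7.png

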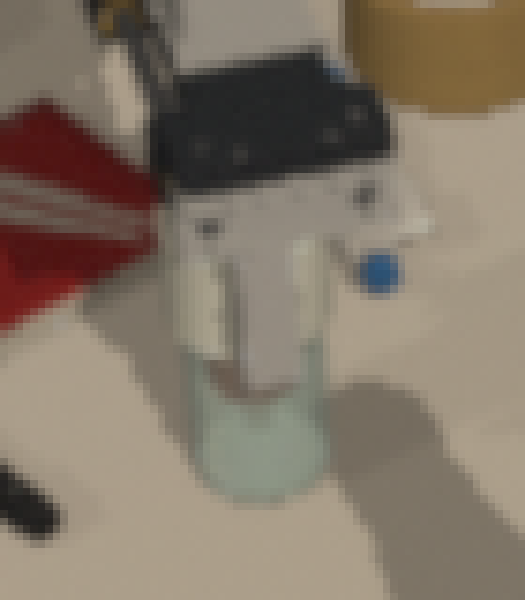

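step_arm(
  plan=[
    [[0, 0, 0, 0, 0, 0, -0.35], [0, 0, 0, 0, 0, 0, -0.4], [0, 0, 0, 0, 0, 0, -0.5], [0, 0, 0, 0, 0, 0, -0.5], [0, 0, 0, 0, 0, 0, -0.5]],
  ],
  grip_force=15,
)

```text
time: 4.47
tcp_pos: [0.5009, 0.444, 0.0283]
orientation: [0.102, 0.7, -0.102, 0.7]
force: [0.1, 0.0, 1.5]
opening: 0.058
```

step_arm(
  plan=[
    [[0, 0, 0, 0, 0, 0.5, -0.5], [0, 0, 0, 0, 0, 1.5, -0.5], [0, 0, 0, 0, 0, 3, -0.5], [0, 0, 0, 0, 0, 5, -0.5], [0, 0, 0, 0, 0, 7, -0.5], [0, 0, 0, 0, 0, 9, -0.5], [0, 0, 0, 0, 0, 10, -0.5], [0, 0, 0, 0, 0, 10, -0.5]],
  ],
)

```text
time: 5.13
tcp_pos: [0.5027, 0.4452, 0.1327]
orientation: [0.104, 0.698, -0.1, 0.702]
force: [-0.1, -0.2, 0.3]
opening: 0.0578
```

Run:
```python
from h import *
np.set_printoptions(precision=4,suppress=True)
p,d=r.grab_frame("scene");o=r.get_obs();print(o["tcp_pos"],o["force"],o["opening"])
cv2.imwrite("pics/a8.png",cv2.resize(p[160:290,210:350],(646,600),interpolation=cv2.INTER_CUBIC))
```

```text
[0.5017 0.4445 0.1302] [ 0.1955  0.344  -1.1645] 0.05763818733071384
```

View pics/a8.png

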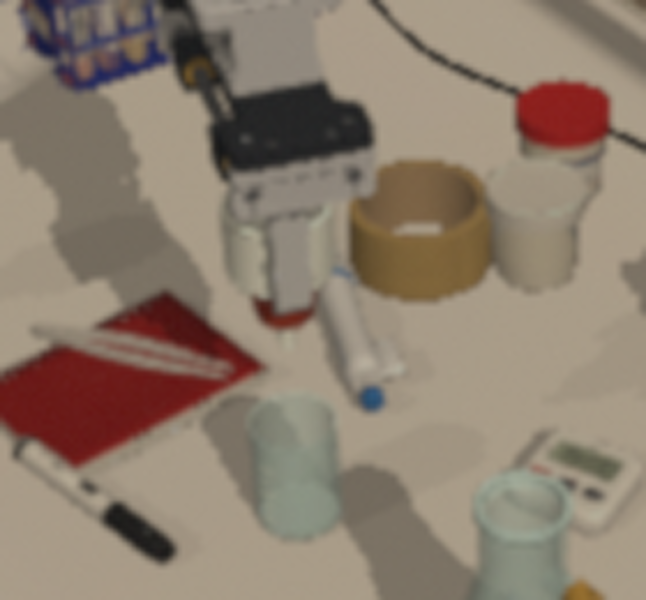

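step_arm(
  plan=[
    [[0, 0, 0, 0, 0, 1.5, -0.5], [0, 0, 0, 0, 0, 4, -0.5], [0, 0, 0, 0, -1, 6.5, -0.5], [0, 0, 0, 0.1, -3, 7.5, -0.5], [0, 0, 0, 0.2, -6, 7.5, -0.5], [0, 0, 0, 0.3, -9, 7.5, -0.5], [0, 0, 0, 0.4, -12, 7.5, -0.5], [0, 0, 0, 0.5, -15, 7.5, -0.5]],
  ],
)

```text
time: 5.85
tcp_pos: [0.5049, 0.2924, 0.2025]
orientation: [0.102, 0.7, -0.102, 0.699]
force: [0.5, 0.4, -0.9]
opening: 0.0578
```

step_arm(
  plan=[
    [[0, 0, 0, 0.1, -2.5, 0, -0.5], [0, 0, 0, 0.2, -4.5, 0, -0.5], [0, 0, 0, 0.2, -5.7, 0, -0.5], [0, 0, 0, 0.2, -5.7, 0, -0.5], [0, 0, 0, 0.2, -5.7, 0, -0.5], [0, 0, 0, 0.2, -5.7, 0, -0.5]],
  ],
)

```text
time: 6.35
tcp_pos: [0.5076, 0.2377, 0.2029]
orientation: [0.102, 0.7, -0.102, 0.7]
force: [-0.3, 0.1, -0.2]
opening: 0.0578
```

Run:
```python
from h import *
np.set_printoptions(precision=4,suppress=True)
o=r.get_obs();print(o["tcp_pos"],o["orientation"],o["force"],o["opening"])
for n in("scene","top"):
    p,d=r.grab_frame(n);np.save(n+"2.npy",d);cv2.imwrite(f"pics/{n}2.png",p)
    P=cloud(n,d);c=o["tcp_pos"]
    for z0 in np.arange(.17,.33,.01):
        a=near(P,c,0,.05,z0,z0+.01)
        if len(a)>5: print(n,round(z0,3),len(a),a.mean(0),a.min(0),a.max(0))
p=cv2.imread("pics/scene2.png");cv2.imwrite("pics/b1.png",cv2.resize(p[180:330,260:400],(560,600),interpolation=cv2.INTER_CUBIC))
p=cv2.imread("pics/top2.png");cv2.imwrite("pics/b2.png",cv2.resize(p[200:310,290:420],(709,600),interpolation=cv2.INTER_CUBIC))
```

```text
[0.5076 0.2377 0.2029] [ 0.102   0.6999 -0.1018  0.6996] [-0.2768  0.0946 -0.2397] 0.05776477489838055
scene 0.19 13 [0.5062 0.2359 0.1962] [0.5028 0.2316 0.1908] [0.5099 0.2422 0.1999]
scene 0.2 10 [0.5064 0.2337 0.2033] [0.5037 0.2305 0.2001] [0.5097 0.2394 0.2064]
scene 0.21 20 [0.5029 0.226  0.2177] [0.4933 0.2206 0.2147] [0.5168 0.2382 0.22  ]
scene 0.22 33 [0.4977 0.229  0.2237] [0.4918 0.2196 0.22  ] [0.5126 0.2416 0.2296]
scene 0.23 15 [0.4931 0.2288 0.2334] [0.4908 0.2237 0.2302] [0.4962 0.2391 0.2374]
scene 0.24 34 [0.4909 0.2177 0.2479] [0.4797 0.1968 0.2425] [0.5264 0.2459 0.25  ]
scene 0.25 120 [0.4938 0.2182 0.2555] [0.4792 0.1951 0.25  ] [0.5274 0.2645 0.26  ]
scene 0.26 125 [0.4949 0.2207 0.2652] [0.4791 0.1955 0.2601] [0.5254 0.2643 0.27  ]
scene 0.27 133 [0.4945 0.2238 0.2752] [0.4791 0.1958 0.2701] [0.5251 0.2752 0.28  ]
scene 0.28 133 [0.4927 0.2225 0.2846] [0.4795 0.1951 0.28  ] [0.5254 0.2763 0.2897]
scene 0.29 44 [0.4926 0.2007 0.2949] [0.48   0.1948 0.2901] [0.503  0.2358 0.3   ]
scene 0.3 20 [0.4929 0.1984 0.3027] [0.4848 0.1944 0.3001] [0.502  0.2022 0.3058]
scene 0.32 15 [0.5092 0.2689 0.3255] [0.505  0.2666 0.3202] [0.5141 0.2746 0.3299]
top 0.26 9 [0.4832 0.2285 0.2647] [0.4782 0.22   0.2613] [0.4891 0.2325 0.2692]
top 0.28 7 [0.4795 0.2295 0.2869] [0.4772 0.2242 0.2844] [0.483  0.2344 0.2892]
```

View pics/b1.png

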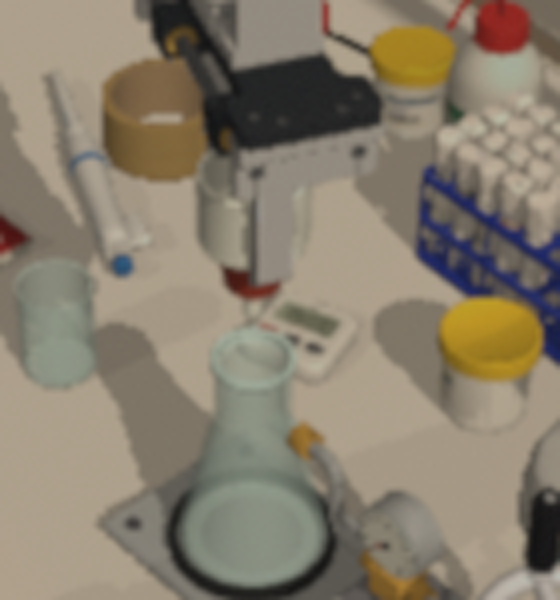

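View pics/b2.png

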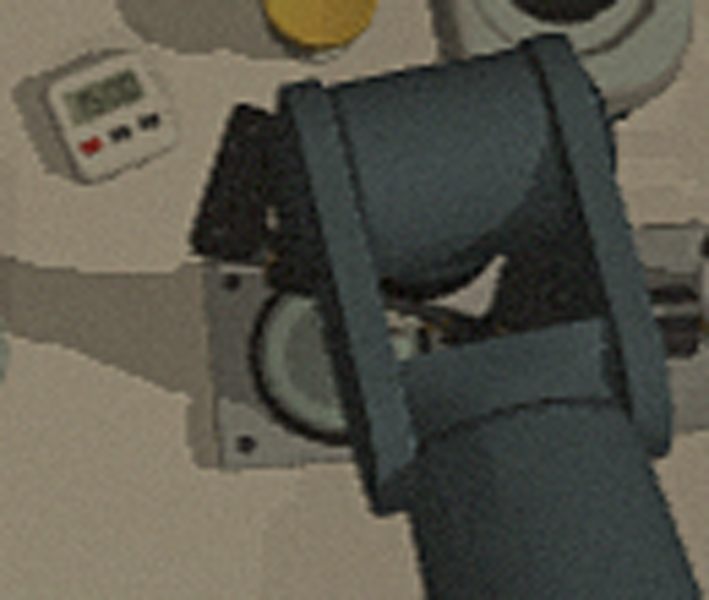

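Run:
```python
from h import *
np.set_printoptions(precision=4,suppress=True)
P=cloud("scene",np.load("scene2.npy"));p=cv2.imread("pics/scene2.png")
P0=cloud("scene",np.load("scene0.npy"))
c=(.508,.2375)
for z0 in(.25,.26,.27,.28):
    a=near(P,c,.02,.034,z0,z0+.01);
    print("bowl",z0,len(a),fitc(a,.029,c))
a=near(P,c,.02,.034,.251,.285);print(fitc(a,.029,c))
for z0,R in((.19,.005),(.2,.005)):
    a=near(P,c,0,.012,z0,z0+.01);print("stem",len(a),fitc(a,R,c))
for z0,z1 in((.145,.152),(.152,.158),(.158,.166),(.145,.17)):
    a=near(P0,c,.015,.03,z0,z1);print("flask",z0,len(a),fitc(a,.0225,c))
    a=near(P,c,.015,.03,z0,z1);print("flask now",z0,len(a),fitc(a,.0225,c))
# image: column centre of stem, stopper, rim
hsv=cv2.cvtColor(p,cv2.COLOR_BGR2HSV)
x=p.astype(int);red=(x[:,:,2]-x[:,:,1]>35)
ys,xs=np.where(red[235:260,305:340]);print("stopper px",xs.min()+305,xs.max()+305,ys.min()+235,ys.max()+235)
for v in range(236,258): 
    k=np.where(red[v,305:340])[0]+305
    if len(k):print(v,k.min(),k.max())
cv2.imwrite("pics/b3.png",cv2.resize(p[235:285,300:345],(540,600),interpolation=cv2.INTER_NEAREST))
```

```text
bowl 0.25 71 (array([0.5092, 0.2369]), np.float64(0.0007600635086153877))
bowl 0.26 81 (array([0.5096, 0.2361]), np.float64(0.001084412203511704))
bowl 0.27 91 (array([0.5095, 0.2355]), np.float64(0.0013446252533647687))
bowl 0.28 88 (array([0.5101, 0.2363]), np.float64(0.0013160475373634097))
(array([0.5095, 0.236 ]), np.float64(0.001160753302692965))
stem 13 (array([0.5093, 0.2381]), np.float64(0.0011547681556499999))
stem 10 (array([0.5088, 0.2368]), np.float64(0.0005547443848264275))
flask 0.145 81 (array([0.509 , 0.2368]), np.float64(0.002472862562304251))
flask now 0.145 74 (array([0.5099, 0.2366]), np.float64(0.0026074801886688415))
flask 0.152 71 (array([0.5079, 0.236 ]), np.float64(0.0017812538894071035))
flask now 0.152 81 (array([0.5082, 0.236 ]), np.float64(0.0020283891068267473))
flask 0.158 115 (array([0.5095, 0.237 ]), np.float64(0.0014800934261349277))
flask now 0.158 110 (array([0.5093, 0.2377]), np.float64(0.001450623485943027))
flask 0.145 267 (array([0.509 , 0.2366]), np.float64(0.0019709673070181857))
flask now 0.145 265 (array([0.509, 0.237]), np.float64(0.0019226524747917514))
stopper px 317 329 248 254
248 317 318
249 317 321
250 317 321
251 318 329
252 319 328
253 320 327
254 322 324
```

View pics/b3.png

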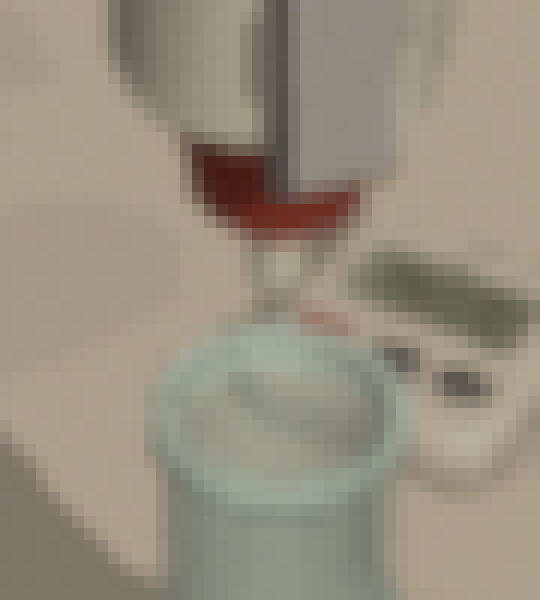

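step_arm(
  plan=[
    [[0, 0, 0, 0, 0, -1, -0.5], [0, 0, 0, 0, 0, -2, -0.5], [0, 0, 0, 0, 0, -3, -0.5], [0, 0, 0, 0, 0, -4, -0.5], [0, 0, 0, 0, 0, -4.8, -0.5], [0, 0, 0, 0, 0, -5.2, -0.5], [0, 0, 0, 0, 0, -5.2, -0.5]],
  ],
)

```text
time: 7.03
tcp_pos: [0.5068, 0.2367, 0.1493]
orientation: [0.102, 0.701, -0.102, 0.699]
force: [-0.1, 0.2, -1.3]
opening: 0.0578
```

step_arm(
  plan=[
    [[0, 0, 0, 0, 0, -0.2, -0.5], [0, 0, 0, 0, 0, -0.4, -0.5], [0, 0, 0, 0, 0, -0.6, -0.5], [0, 0, 0, 0, 0, -0.8, -0.5], [0, 0, 0, 0, 0, -1.0, -0.5], [0, 0, 0, 0, 0, -1.0, -0.5]],
  ],
)

```text
time: 7.53
tcp_pos: [0.5079, 0.2371, 0.1409]
orientation: [0.102, 0.7, -0.102, 0.7]
force: [0.4, 1.2, -1.0]
opening: 0.0577
```

Run:
```python
from h import *
np.set_printoptions(precision=4,suppress=True)
o=r.get_obs();print(o["tcp_pos"],o["orientation"],o["force"],o["opening"])
p,d=r.grab_frame("scene");cv2.imwrite("pics/b4.png",cv2.resize(p[200:310,270:380],(600,600),interpolation=cv2.INTER_CUBIC))
```

```text
[0.5079 0.2371 0.1409] [ 0.1024  0.6995 -0.1019  0.6998] [ 0.3699  1.2102 -0.9553] 0.057674487809613
```

View pics/b4.png

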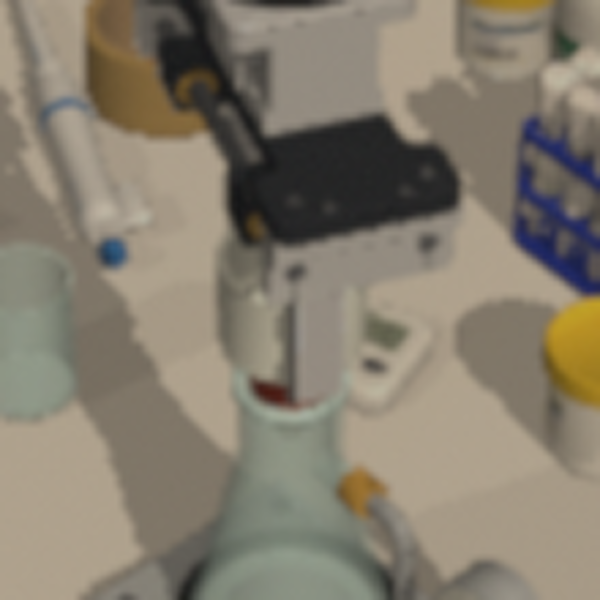

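step_arm(
  plan=[
    [[0, 0, 0, 0, 0, -0.2, -0.5], [0, 0, 0, 0, 0, -0.4, -0.5], [0, 0, 0, 0, 0, -0.6, -0.5], [0, 0, 0, 0, 0, -0.8, -0.5], [0, 0, 0, 0, 0, -0.9, -0.5], [0, 0, 0, 0, 0, -0.9, -0.5]],
  ],
)

```text
time: 8.08
tcp_pos: [0.5087, 0.2381, 0.1328]
orientation: [0.103, 0.699, -0.101, 0.7]
force: [2.4, 5.9, 2.1]
opening: 0.058
```

step_arm(
  plan=[
    [[0, 0, 0, 0, 0, -0.1, -0.5], [0, 0, 0, 0, 0, -0.2, -0.5], [0, 0, 0, 0, 0, -0.2, -0.5]],
  ],
)

```text
time: 8.33
tcp_pos: [0.5089, 0.2383, 0.1312]
orientation: [0.103, 0.699, -0.101, 0.701]
force: [1.2, 6.1, 2.9]
opening: 0.0578
```

step_arm(
  plan=[
    [[0, 0, 0, 0.1, 0.15, 0, -0.5], [0, 0, 0, 0.1, 0.2, -0.1, -0.5], [0, 0, 0, 0.1, 0.2, -0.2, -0.5], [0, 0, 0, 0.1, 0.2, -0.2, -0.5]],
  ],
)

```text
time: 8.67
tcp_pos: [0.509, 0.2386, 0.1294]
orientation: [0.102, 0.7, -0.102, 0.7]
force: [-2.4, 1.1, 9.3]
opening: 0.0575
```

Run:
```python
from h import *
np.set_printoptions(precision=4,suppress=True)
o=r.get_obs();print(o["tcp_pos"],o["orientation"],o["force"],o["opening"])
p,d=r.grab_frame("scene");cv2.imwrite("pics/b5.png",cv2.resize(p[200:310,270:380],(600,600),interpolation=cv2.INTER_CUBIC))
```

```text
[0.509  0.2386 0.1294] [ 0.1017  0.6996 -0.1023  0.6998] [-2.3889  1.0758  9.2733] 0.05748480856957077
```

View pics/b5.png

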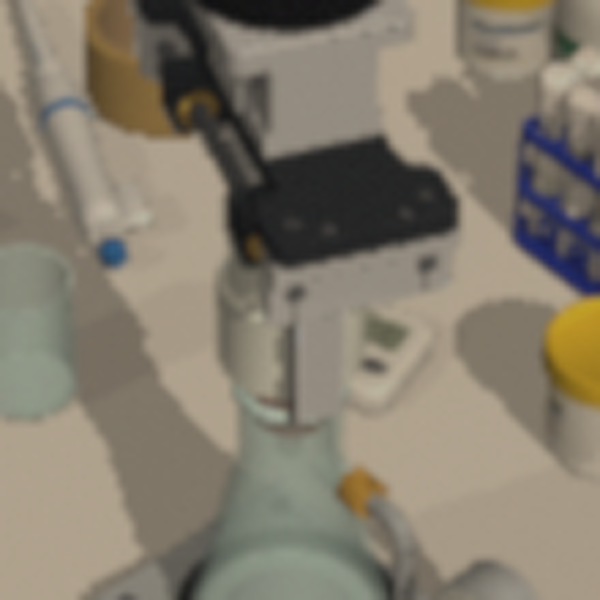

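step_arm(
  plan=[
    [[0, 0, 0, -0.05, 0, -0.15, -0.5], [0, 0, 0, -0.05, 0, -0.25, -0.5], [0, 0, 0, -0.05, 0, -0.25, -0.5]],
  ],
)

```text
time: 8.97
tcp_pos: [0.5093, 0.2387, 0.1289]
orientation: [0.102, 0.699, -0.102, 0.7]
force: [-5.9, -2.4, 15.9]
opening: 0.0581
```

step_arm(
  plan=[
    [[0, 0, 0, 0, 0, 0.2, -0.5], [0, 0, 0, -0.05, 0, 0.35, -0.5], [0, 0, 0, -0.05, 0, 0.35, -0.5]],
  ],
)

```text
time: 9.22
tcp_pos: [0.5091, 0.2387, 0.1291]
orientation: [0.102, 0.698, -0.102, 0.701]
force: [4.7, 1.7, 0.8]
opening: 0.0575
```

step_arm(
  plan=[
    [[0, 0, 0, 0, 0, 0, -0.2], [0, 0, 0, 0, 0, 0, -0.1], [0, 0, 0, 0, 0, 0, 0.1], [0, 0, 0, 0, 0, 0, 0.5], [0, 0, 0, 0, 0, 0, 1], [0, 0, 0, 0, 0, 0, 1], [0, 0, 0, 0, 0, 0, 1], [0, 0, 0, 0, 0, 0, 1]],
  ],
)

```text
time: 9.88
tcp_pos: [0.5073, 0.2387, 0.1286]
orientation: [0.102, 0.7, -0.102, 0.699]
force: [-0.8, -0.5, -0.3]
opening: 0.0875
```

step_arm(
  plan=[
    [[0, 0, 0, 0, 0, 1, 1], [0, 0, 0, 0, 0, 3, 1], [0, 0, 0, 0, 0, 6, 1], [0, 0, 0, 0, 0, 9, 1], [0, 0, 0, 0, -2, 11, 1], [0, 0, 0, 0, -4, 12, 1], [0, 0, 0, 0, -4, 12, 1]],
  ],
)

```text
time: 10.47
tcp_pos: [0.5096, 0.1973, 0.2535]
orientation: [0.103, 0.697, -0.102, 0.702]
force: [1.2, -0.0, -0.7]
opening: 0.0939
```

Run:
```python
from h import *
np.set_printoptions(precision=4,suppress=True)
o=r.get_obs();print(o["tcp_pos"],o["orientation"],o["force"],o["opening"])
p,d=r.grab_frame("scene");np.save("scene3.npy",d);cv2.imwrite("pics/scene3.png",p);cv2.imwrite("pics/b6.png",cv2.resize(p[200:310,270:380],(600,600),interpolation=cv2.INTER_CUBIC))
P=cloud("scene",d)
for z0 in(.17,.18,.19,.20):
    a=near(P,(.508,.2375),.02,.036,z0,z0+.01);print(z0,len(a),fitc(a,.029,(.508,.2375)))
a=near(P,(.508,.2375),.0,.036,.15,.25);print(np.sort(a[:,2])[[-20,-10,-3]])
```

```text
[0.5096 0.1973 0.2535] [ 0.1032  0.6972 -0.1025  0.7019] [ 1.1546 -0.0128 -0.6722] 0.09389799254168095
0.17 67 (array([0.5101, 0.2387]), np.float64(0.0006828627372260261))
0.18 177 (array([0.5086, 0.2368]), np.float64(0.0020679993410937132))
0.19 173 (array([0.509 , 0.2368]), np.float64(0.0016227932689050553))
0.2 189 (array([0.5091, 0.2367]), np.float64(0.0016717269861299365))
[0.2144 0.2149 0.2157]
```

View pics/b6.png

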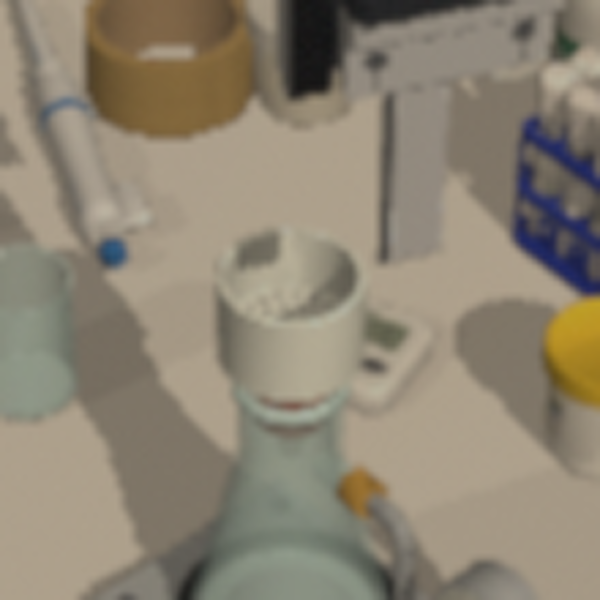

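Run:
```python
from h import *
np.set_printoptions(precision=4,suppress=True)
for n in("scene","top"):
    P=cloud(n,np.load(n+"0.npy"))
    for z0,z1 in((.145,.155),(.155,.165),(.165,.175),(.145,.178)):
        a=near(P,(.55,.053),0,.016,z0,z1)
        if len(a)>4:print(n,z0,len(a),fitc(a,.009,(.551,.054)),a.mean(0))
    a=near(P,(.55,.053),0,.016,.178,.2);print(n,"top",a.mean(0),a.min(0),a.max(0))
    a=near(P,(.532,.015),.035,.055,.122,.145);a=a[np.hypot(a[:,0]-.551,a[:,1]-.054)>.02]
    b=a[np.hypot(a[:,0]-.532,a[:,1]-.015)>.037]
    for R in(.042,.043,.044):print("wheel",len(b),R,fitc(b,R,(.532,.015)))
    # outer boundary via pixel contour
p=cv2.imread("pics/top0.png")
cv2.imwrite("pics/w.png",cv2.resize(p[228:278,408:462],(648,600),interpolation=cv2.INTER_NEAREST))
```

```text
scene 0.145 34 (array([0.5533, 0.0532]), np.float64(0.0005620116659735318)) [0.5481 0.0484 0.1505]
scene 0.155 28 (array([0.5527, 0.0533]), np.float64(0.0006943457508462461)) [0.5483 0.0489 0.1602]
scene 0.165 31 (array([0.5532, 0.0536]), np.float64(0.0004848738793944117)) [0.5483 0.0482 0.1693]
scene 0.145 105 (array([0.5531, 0.0534]), np.float64(0.0005736448303873109)) [0.5481 0.0484 0.1616]
scene top [0.5509 0.0517 0.1825] [0.5424 0.0444 0.1781] [0.5591 0.0601 0.186 ]
wheel 618 0.042 (array([0.5325, 0.0129]), np.float64(0.0022716122135933783))
wheel 618 0.043 (array([0.5328, 0.0134]), np.float64(0.002162069498711148))
wheel 618 0.044 (array([0.533, 0.014]), np.float64(0.0022206737159564463))
top 0.145 6 (array([0.5503, 0.0529]), np.float64(0.00023788856615462525)) [0.5445 0.057  0.1494]
top 0.155 7 (array([0.5508, 0.0526]), np.float64(0.0007634631137016529)) [0.5467 0.0587 0.159 ]
top 0.165 6 (array([0.5498, 0.052 ]), np.float64(0.0002496813890927631)) [0.544  0.0573 0.1694]
top 0.145 22 (array([0.5503, 0.0526]), np.float64(0.0004750717260962609)) [0.5462 0.0571 0.1616]
top top [0.5488 0.0538 0.1838] [0.5411 0.0445 0.1782] [0.5549 0.0619 0.1946]
wheel 306 0.042 (array([0.5318, 0.0152]), np.float64(0.002701067533214377))
wheel 306 0.043 (array([0.5321, 0.0156]), np.float64(0.002622569367956476))
wheel 306 0.044 (array([0.5323, 0.0159]), np.float64(0.0024177013931914494))
```

View pics/w.png

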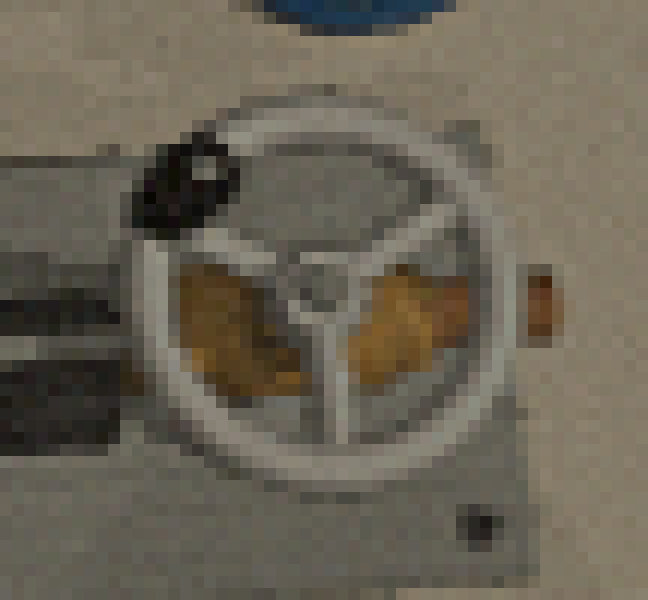

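Run:
```python
from h import *
np.set_printoptions(precision=4,suppress=True,linewidth=200)
P=cloud("scene",np.load("scene3.npy"));p=cv2.imread("pics/scene3.png")
for v in range(214,252,2):print(v,P[v,343],P[v,347])
cv2.imwrite("pics/b7.png",cv2.resize(p[195:255,310:380],(700,600),interpolation=cv2.INTER_NEAREST))
print(proj("scene",(.4945,.146,.2535)),proj("scene",(.4945,.146,.2935)),proj("scene",(.4945,.146,.3505)))
```

```text
214 [0.4698 0.1248 0.3929] [0.4765 0.1224 0.3915]
216 [0.4701 0.1249 0.3886] [0.4913 0.1401 0.3702]
218 [0.4836 0.1415 0.3683] [0.4914 0.14   0.3659]
220 [0.4843 0.1421 0.3633] [0.4917 0.1401 0.3613]
222 [0.4825 0.1397 0.3611] [0.4923 0.1406 0.3563]
224 [0.4851 0.1427 0.3537] [0.4899 0.1375 0.3548]
226 [0.4839 0.141  0.3508] [0.4929 0.1409 0.3469]
228 [0.4852 0.1424 0.3449] [0.4921 0.1396 0.3436]
230 [0.4855 0.1425 0.3402] [0.4919 0.1392 0.3394]
232 [0.4855 0.1423 0.3358] [0.4932 0.1405 0.3334]
234 [0.486  0.1427 0.3307] [0.4937 0.1407 0.3284]
236 [0.4853 0.1416 0.3271] [0.4925 0.1391 0.3254]
238 [0.4869 0.1433 0.3206] [0.4933 0.1398 0.3199]
240 [0.4856 0.1415 0.3177] [0.493  0.1392 0.3157]
242 [0.4855 0.1411 0.3133] [0.4938 0.1399 0.3102]
244 [0.487  0.1428 0.3068] [0.4948 0.1408 0.3043]
246 [0.4866 0.142  0.3027] [0.4938 0.1393 0.301 ]
248 [0.706  0.4127 0.0018] [0.7154 0.4069 0.0012]
250 [ 0.703   0.4087 -0.0012] [ 0.7119  0.4022 -0.0011]
[344.2481 263.0788] [344.9426 247.0695] [346.0028 222.6316]
```

View pics/b7.png

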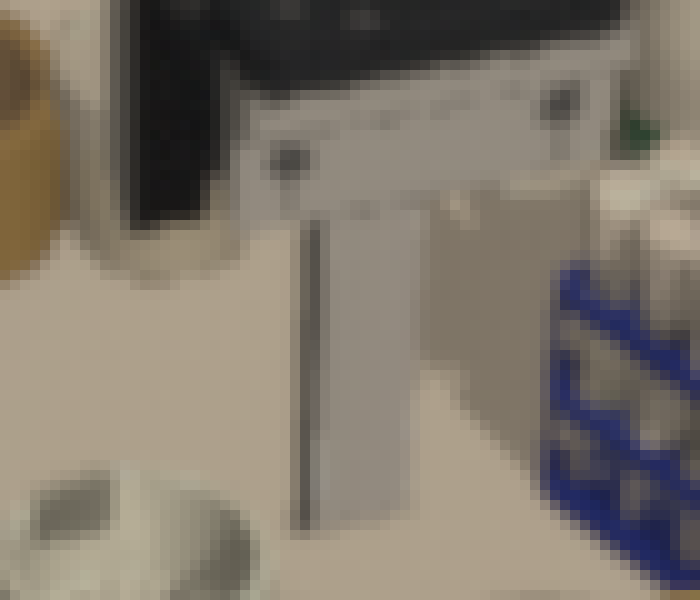

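step_arm(
  plan=[
    [[0, 0, 0, 0.8, -3, 0, 0.2], [0, 0, 0, 1.7, -6, 0, 0.2], [0, 0, 0, 2.6, -9, 0, 0.2], [0, 0, 0, 3.5, -12, 0, 0.2], [0, 0, 0, 4.2, -14, 0, 0], [0, 0, 0, 4.4, -14.5, 0, 0], [0, 0, 0, 4.4, -14.5, 0, 0], [0, 0, 0, 4.4, -14.5, 0, 0]],
  ],
)

```text
time: 11.18
tcp_pos: [0.5513, 0.0549, 0.2483]
orientation: [0.102, 0.7, -0.102, 0.699]
force: [-0.4, 0.1, 0.2]
opening: 0.0482
```

step_arm(
  plan=[
    [[0, 0, 0, 0.1, -0.1, -2, 0], [0, 0, 0, 0.1, -0.2, -4.5, 0], [0, 0, 0, 0.1, -0.2, -7, 0], [0, 0, 0, 0.1, -0.2, -8.5, 0], [0, 0, 0, 0.1, -0.2, -8.5, 0], [0, 0, 0, 0.1, -0.2, -8.5, 0]],
  ],
)

```text
time: 11.68
tcp_pos: [0.5519, 0.0533, 0.1635]
orientation: [0.102, 0.7, -0.101, 0.699]
force: [0.1, 1.0, -0.4]
opening: 0.0471
```

Run:
```python
from h import *
np.set_printoptions(precision=4,suppress=True)
o=r.get_obs();print(o["tcp_pos"],o["force"],o["opening"],o["joints"])
p,d=r.grab_frame("scene");cv2.imwrite("pics/d1.png",cv2.resize(p[230:380,330:480],(600,600),interpolation=cv2.INTER_CUBIC))
```

```text
[0.5519 0.0533 0.1635] [ 0.059   0.9918 -0.4391] 0.04709655735585527 [-0.1083  0.0287  1.8077  0.0003  1.3071 -1.3911]
```

View pics/d1.png

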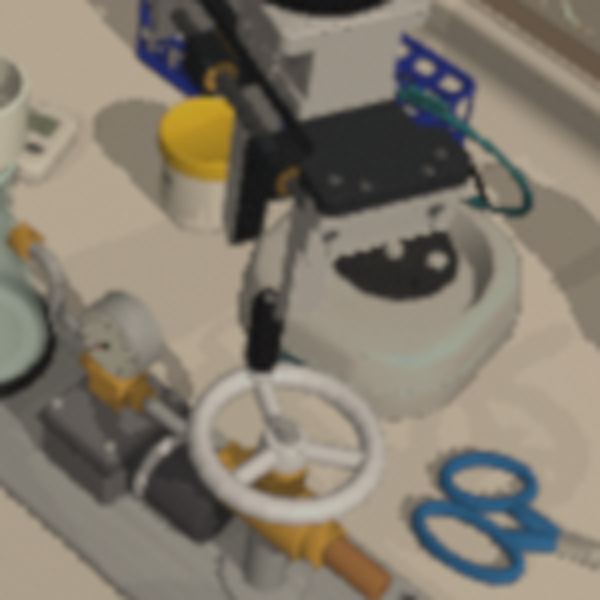

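step_arm(
  plan=[
    [[0, 0, 0, 0, 0, -1, 0], [0, 0, 0, 0, 0, -2, 0], [0, 0, 0, 0, 0, -3, 0], [0, 0, 0, 0, 0, -4, 0], [0, 0, 0, 0, 0, -4.5, 0], [0, 0, 0, 0, 0, -5, 0], [0, 0, 0, 0, 0, -5, 0]],
  ],
)

```text
time: 12.32
tcp_pos: [0.5519, 0.0519, 0.1126]
orientation: [0.102, 0.701, -0.102, 0.699]
force: [-0.5, -0.3, 0.1]
opening: 0.047
```

Run:
```python
from h import *
np.set_printoptions(precision=4,suppress=True)
o=r.get_obs();print(o["tcp_pos"],o["force"],o["opening"],o["joints"])
p,d=r.grab_frame("scene");cv2.imwrite("pics/d2.png",cv2.resize(p[260:370,340:450],(600,600),interpolation=cv2.INTER_CUBIC))
```

```text
[0.5519 0.0519 0.1126] [-0.5431 -0.31    0.0506] 0.0469973216707379 [-0.1107  0.0829  1.8489  0.      1.2122 -1.3916]
```

View pics/d2.png

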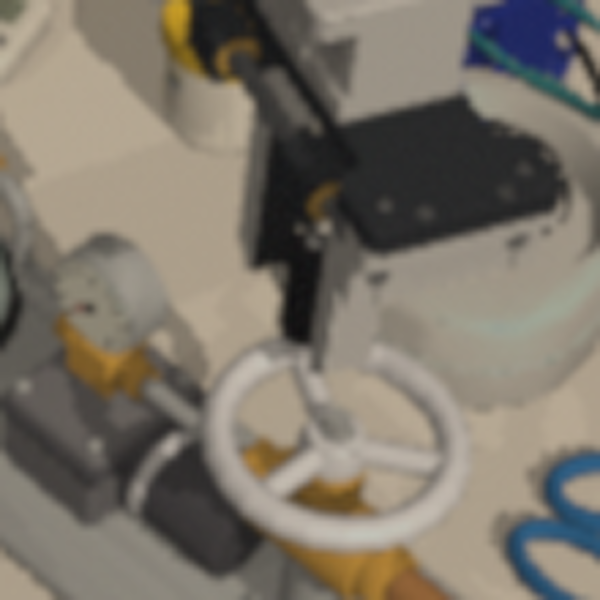

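step_arm(
  plan=[
    [[0, 0, 0, 0, 0, 0, -0.4], [0, 0, 0, 0, 0, 0, -0.8], [0, 0, 0, 0, 0, 0, -1], [0, 0, 0, 0, 0, 0, -1], [0, 0, 0, 0, 0, 0, -1], [0, 0, 0, 0, 0, 0, -1], [0, 0, 0, 0, 0, 0, -1]],
  ],
  grip_force=20,
)

```text
time: 12.95
tcp_pos: [0.5534, 0.0528, 0.1147]
orientation: [0.103, 0.699, -0.101, 0.7]
force: [2.2, 5.1, 2.3]
opening: 0.0176
```

Run:
```python
from h import *
np.set_printoptions(precision=4,suppress=True)
o=r.get_obs();print(o["tcp_pos"],o["force"],o["opening"],o["joints"])
p,d=r.grab_frame("scene");cv2.imwrite("pics/d3.png",cv2.resize(p[260:370,340:450],(600,600),interpolation=cv2.INTER_CUBIC))
```

```text
[0.5534 0.0528 0.1147] [2.1744 5.0847 2.2531] 0.017581449367144487 [-0.1099  0.081   1.8468  0.002   1.2121 -1.3916]
```

View pics/d3.png

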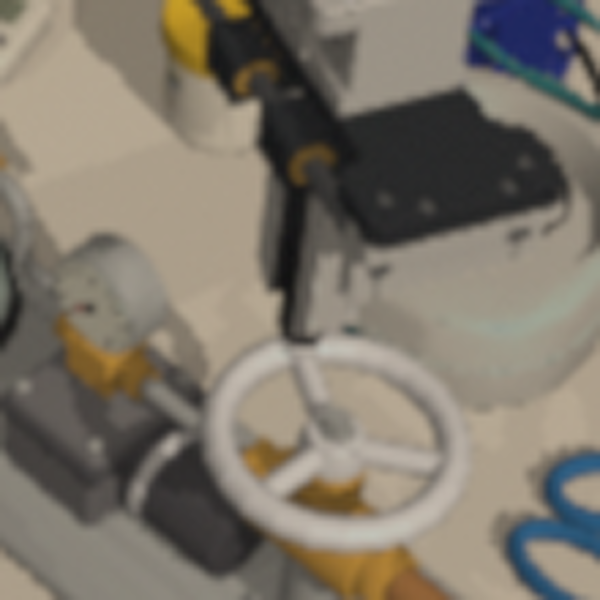

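```bash
cat > w.py <<'E'
import numpy as np,sys
def rows(cmd,C,th,dz=0,R=4.2):
    for t in th:
        a=np.radians(t);w=np.array(C)*100+R*np.array([np.cos(a),np.sin(a)])
        print(t,(w-np.array(cmd)*100).round(2))
E
python3 -c "
from w import *
rows((.552,.052),(.5333,.0155),range(46,-60,-15))"
```

```text
46 [ 1.05 -0.63]
31 [ 1.73 -1.49]
16 [ 2.17 -2.49]
1 [ 2.33 -3.58]
-14 [ 2.21 -4.67]
-29 [ 1.8  -5.69]
-44 [ 1.15 -6.57]
-59 [ 0.29 -7.25]
```

step_arm(
  plan=[
    [[0, 0, 0, 1.05, -0.63, 0, -1], [0, 0, 0, 1.73, -1.49, 0, -1], [0, 0, 0, 2.17, -2.49, 0, -1], [0, 0, 0, 2.33, -3.58, 0, -1], [0, 0, 0, 2.33, -3.58, 0, -1]],
  ],
)

```text
time: 13.42
tcp_pos: [0.5779, 0.0145, 0.1146]
orientation: [0.102, 0.698, -0.103, 0.701]
force: [5.1, -0.3, -0.0]
opening: 0.0176
```

```bash
python3 -c "
from w import *
rows((.5753,.0162),(.537,.0155),range(-12,-140,-15))"
```

```text
-12 [ 0.28 -0.94]
-27 [-0.09 -1.98]
-42 [-0.71 -2.88]
-57 [-1.54 -3.59]
-72 [-2.53 -4.06]
-87 [-3.61 -4.26]
-102 [-4.7  -4.18]
-117 [-5.74 -3.81]
-132 [-6.64 -3.19]
```

step_arm(
  plan=[
    [[0, 0, 0, 0.28, -0.94, 0, -1], [0, 0, 0, -0.09, -1.98, 0, -1], [0, 0, 0, -0.71, -2.88, 0, -1], [0, 0, 0, -1.54, -3.59, 0, -1], [0, 0, 0, -2.53, -4.06, 0, -1], [0, 0, 0, -3.61, -4.26, 0, -1], [0, 0, 0, -3.61, -4.26, 0, -1]],
  ],
)

```text
time: 14.0
tcp_pos: [0.5377, -0.0273, 0.1138]
orientation: [0.102, 0.7, -0.103, 0.699]
force: [-1.4, 1.6, -0.5]
opening: 0.0177
```

```bash
python3 -c "
from w import *
rows((.5392,-.0264),(.537,.015),[-100,-112,-124,-136,-148,-158,-168,-178,-184])"
```

```text
-100 [-0.95  0.  ]
-112 [-1.79  0.25]
-124 [-2.57  0.66]
-136 [-3.24  1.22]
-148 [-3.78  1.91]
-158 [-4.11  2.57]
-168 [-4.33  3.27]
-178 [-4.42  3.99]
-184 [-4.41  4.43]
```

step_arm(
  plan=[
    [[0, 0, 0, -0.95, 0, 0, -1], [0, 0, 0, -1.79, 0.25, 0, -1], [0, 0, 0, -2.57, 0.66, 0, -1], [0, 0, 0, -3.24, 1.22, 0, -1], [0, 0, 0, -3.78, 1.91, 0, -1], [0, 0, 0, -3.78, 1.91, 0, -1]],
  ],
)

```text
time: 14.5
tcp_pos: [0.5003, -0.0064, 0.1138]
orientation: [0.101, 0.701, -0.102, 0.699]
force: [-2.3, -1.1, -0.1]
opening: 0.0174
```

step_arm(
  plan=[
    [[0, 0, 0, -0.33, 0.66, 0, -1], [0, 0, 0, -0.5, 1.0, 0, -1], [0, 0, 0, -0.55, 1.36, 0, -1], [0, 0, 0, -0.55, 1.36, 0, -1]],
  ],
)

```text
time: 14.83
tcp_pos: [0.4954, 0.007, 0.1138]
orientation: [0.102, 0.701, -0.102, 0.699]
force: [-6.0, -1.0, 1.4]
opening: 0.0175
```

step_arm(
  plan=[
    [[0, 0, 0, -0.2, 0.35, 0, -1], [0, 0, 0, -0.2, 0.6, 0, -1], [0, 0, 0, -0.2, 0.8, 0, -1], [0, 0, 0, -0.2, 0.8, 0, -1]],
  ],
)

```text
time: 15.17
tcp_pos: [0.4948, 0.0117, 0.1139]
orientation: [0.099, 0.699, -0.104, 0.7]
force: [-0.5, -12.2, -4.4]
opening: 0.0173
```

step_arm(
  plan=[
    [[0, 0, 0, 0, 0.2, 0, -1], [0, 0, 0, 0, 0.3, 0, -1], [0, 0, 0, 0, 0.3, 0, -1], [0, 0, 0, 0, 0.3, 0, -1]],
  ],
)

```text
time: 15.5
tcp_pos: [0.4948, 0.0126, 0.114]
orientation: [0.098, 0.699, -0.105, 0.7]
force: [-1.8, -18.2, -4.3]
opening: 0.0172
```

step_arm(
  plan=[
    [[0, 0, 0, 0, 0.2, 0, -1], [0, 0, 0, 0, 0.4, 0, -1], [0, 0, 0, 0, 0.4, 0, -1], [0, 0, 0, 0, 0.4, 0, -1], [0, 0, 0, 0, 0.4, 0, -1]],
  ],
)

```text
time: 15.92
tcp_pos: [0.4947, 0.0142, 0.1143]
orientation: [0.096, 0.699, -0.107, 0.7]
force: [-2.9, -26.2, -2.5]
opening: 0.0176
```

Run:
```python
from h import *
np.set_printoptions(precision=4,suppress=True)
o=r.get_obs();print(o["tcp_pos"],o["force"],o["opening"],o["joints"])
p,d=r.grab_frame("scene");cv2.imwrite("pics/e1.png",cv2.resize(p[260:380,320:450],(650,600),interpolation=cv2.INTER_CUBIC))
```

```text
[0.4947 0.0142 0.1143] [ -2.9351 -26.2363  -2.5267] 0.0176421878457679 [-0.1908 -0.0641  1.9938 -0.0163  1.2099 -1.4672]
```

View pics/e1.png

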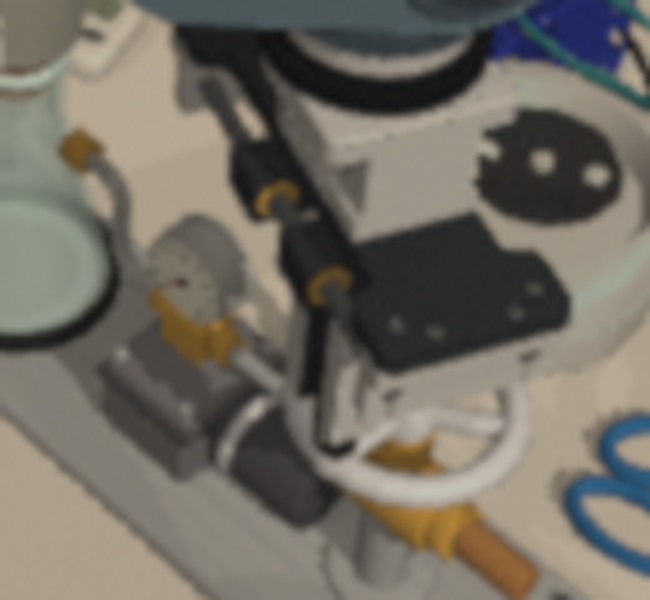

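```bash
python3 -c "
from w import *
C=(.5365,.015)
def W(t): a=np.radians(t);return np.array(C)+.042*np.array([np.cos(a),np.sin(a)])
print('first');rows((.4939,.0213),C,range(186,186+121,15))
for s in(306,66,186):
  print(s);rows(W(s),C,range(s+15,s+121,15))"
```

```text
first
186 [ 0.08 -1.07]
201 [ 0.34 -2.14]
216 [ 0.86 -3.1 ]
231 [ 1.62 -3.89]
246 [ 2.55 -4.47]
261 [ 3.6  -4.78]
276 [ 4.7  -4.81]
291 [ 5.77 -4.55]
306 [ 6.73 -4.03]
306
321 [0.8  0.75]
336 [1.37 1.69]
351 [1.68 2.74]
366 [1.71 3.84]
381 [1.45 4.9 ]
396 [0.93 5.87]
411 [0.17 6.66]
426 [-0.76  7.23]
66
81 [-1.05  0.31]
96 [-2.15  0.34]
111 [-3.21  0.08]
126 [-4.18 -0.44]
141 [-4.97 -1.19]
156 [-5.55 -2.13]
171 [-5.86 -3.18]
186 [-5.89 -4.28]
186
201 [ 0.26 -1.07]
216 [ 0.78 -2.03]
231 [ 1.53 -2.82]
246 [ 2.47 -3.4 ]
261 [ 3.52 -3.71]
276 [ 4.62 -3.74]
291 [ 5.68 -3.48]
306 [ 6.65 -2.96]
```

First call runs 186° to 291° with 8 rows, after unloading the stop.

step_arm(
  plan=[
    [[0, 0, 0, 0.08, -1.07, 0, -1], [0, 0, 0, 0.34, -2.14, 0, -1], [0, 0, 0, 0.86, -3.1, 0, -1], [0, 0, 0, 1.62, -3.89, 0, -1], [0, 0, 0, 2.55, -4.47, 0, -1], [0, 0, 0, 3.6, -4.78, 0.05, -1], [0, 0, 0, 4.7, -4.81, 0.05, -1], [0, 0, 0, 5.77, -4.55, 0.05, -1]],
  ],
)

```text
time: 16.63
tcp_pos: [0.5525, -0.0238, 0.1141]
orientation: [0.103, 0.7, -0.102, 0.699]
force: [-3.1, 1.1, -3.0]
opening: 0.0176
```

step_arm(
  plan=[
    [[0, 0, 0, 0.96, 0.52, 0, -1], [0, 0, 0, 0.96, 0.52, 0, -1]],
  ],
)

```text
time: 16.8
tcp_pos: [0.563, -0.0174, 0.1142]
orientation: [0.103, 0.7, -0.101, 0.7]
force: [0.2, 2.0, -2.1]
opening: 0.0176
```

step_arm(
  plan=[
    [[0, 0, 0, 0.8, 0.75, 0, -1], [0, 0, 0, 1.37, 1.69, 0, -1], [0, 0, 0, 1.68, 2.74, 0, -1], [0, 0, 0, 1.71, 3.84, 0.05, -1], [0, 0, 0, 1.45, 4.9, 0.05, -1], [0, 0, 0, 0.93, 5.87, 0.05, -1], [0, 0, 0, 0.17, 6.66, 0.05, -1], [0, 0, 0, -0.76, 7.23, 0.05, -1]],
  ],
)

```text
time: 17.47
tcp_pos: [0.5544, 0.053, 0.1146]
orientation: [0.101, 0.699, -0.103, 0.7]
force: [0.2, -7.1, -6.6]
opening: 0.0175
```

step_arm(
  plan=[
    [[0, 0, 0, -1.05, 0.31, 0, -1], [0, 0, 0, -2.15, 0.34, 0, -1], [0, 0, 0, -3.21, 0.08, 0, -1], [0, 0, 0, -4.18, -0.44, 0.05, -1], [0, 0, 0, -4.97, -1.19, 0.05, -1], [0, 0, 0, -5.55, -2.13, 0.05, -1], [0, 0, 0, -5.86, -3.18, 0.05, -1], [0, 0, 0, -5.89, -4.28, 0.05, -1]],
  ],
)

```text
time: 18.13
tcp_pos: [0.4946, 0.0101, 0.1156]
orientation: [0.102, 0.7, -0.102, 0.699]
force: [0.9, 4.0, -5.8]
opening: 0.0175
```

Run:
```python
from h import *
np.set_printoptions(precision=4,suppress=True)
o=r.get_obs();print(o["tcp_pos"],o["force"],o["opening"],o["time"])
p,d=r.grab_frame("scene");cv2.imwrite("pics/e2.png",cv2.resize(p[260:380,320:450],(650,600),interpolation=cv2.INTER_CUBIC))
```

```text
[0.4946 0.0101 0.1156] [ 0.8699  3.9585 -5.7758] 0.017512559724772444 18.1333
```

View pics/e2.png

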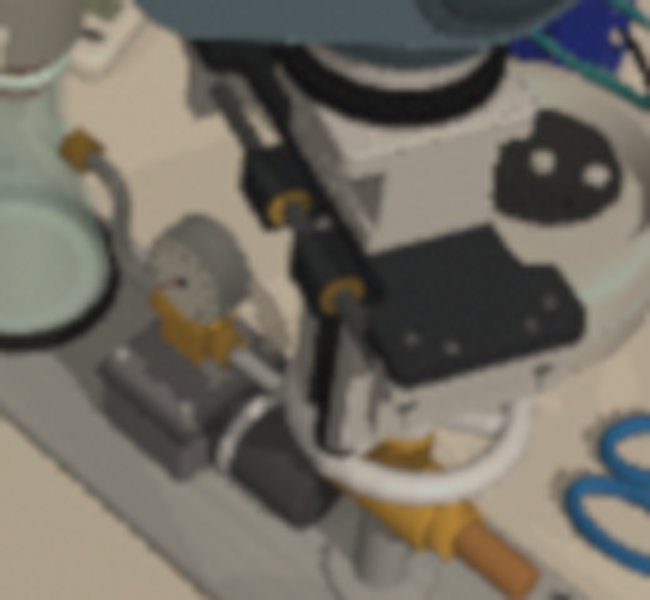

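step_arm(
  plan=[
    [[0, 0, 0, 0.26, -1.07, 0, -1], [0, 0, 0, 0.78, -2.03, 0, -1], [0, 0, 0, 1.53, -2.82, 0, -1], [0, 0, 0, 2.47, -3.4, 0, -1], [0, 0, 0, 3.52, -3.71, 0, -1], [0, 0, 0, 4.62, -3.74, 0, -1], [0, 0, 0, 5.68, -3.48, 0, -1], [0, 0, 0, 6.65, -2.96, 0, -1]],
  ],
)

```text
time: 18.85
tcp_pos: [0.5622, -0.019, 0.1152]
orientation: [0.103, 0.701, -0.102, 0.698]
force: [-7.7, 5.1, 0.3]
opening: 0.0178
```

step_arm(
  plan=[
    [[0, 0, 0, 0.8, 0.75, 0, -1], [0, 0, 0, 1.37, 1.69, 0, -1], [0, 0, 0, 1.68, 2.74, 0, -1], [0, 0, 0, 1.71, 3.84, 0.05, -1], [0, 0, 0, 1.45, 4.9, 0.05, -1], [0, 0, 0, 0.93, 5.87, 0.05, -1], [0, 0, 0, 0.17, 6.66, 0.05, -1], [0, 0, 0, -0.76, 7.23, 0.05, -1]],
  ],
)

```text
time: 19.52
tcp_pos: [0.5559, 0.0521, 0.1162]
orientation: [0.101, 0.699, -0.103, 0.701]
force: [0.4, -5.1, -4.5]
opening: 0.0176
```

step_arm(
  plan=[
    [[0, 0, 0, -1.05, 0.31, 0, -1], [0, 0, 0, -2.15, 0.34, 0, -1], [0, 0, 0, -3.21, 0.08, 0, -1], [0, 0, 0, -4.18, -0.44, 0, -1], [0, 0, 0, -4.97, -1.19, 0, -1], [0, 0, 0, -5.55, -2.13, 0, -1], [0, 0, 0, -5.86, -3.18, 0.05, -1], [0, 0, 0, -5.89, -4.28, 0.05, -1]],
  ],
)

```text
time: 20.18
tcp_pos: [0.4946, 0.0097, 0.1168]
orientation: [0.102, 0.7, -0.102, 0.699]
force: [-0.7, 2.3, -0.9]
opening: 0.0179
```

step_arm(
  plan=[
    [[0, 0, 0, 0, 0, 0, -1], [0, 0, 0, 0, 0, 0, -1], [0, 0, 0, 0, 0, 0, -1], [0, 0, 0, 0, 0, 0, -1]],
  ],
)

```text
time: 20.52
tcp_pos: [0.495, 0.0089, 0.1169]
orientation: [0.101, 0.7, -0.103, 0.699]
force: [-6.6, -2.9, 2.7]
opening: 0.0179
```

Run:
```python
from h import *
np.set_printoptions(precision=4,suppress=True)
o=r.get_obs();print(o["tcp_pos"],o["force"],o["opening"],o["time"],o["qd"])
p,d=r.grab_frame("scene");cv2.imwrite("pics/e3.png",p)
t,_=r.grab_frame("top");cv2.imwrite("pics/e4.png",t)
cv2.imwrite("pics/e5.png",np.hstack([cv2.resize(p[240:380,250:450],(500,350),interpolation=cv2.INTER_CUBIC)[:, :],cv2.resize(t[200:300,230:300],(245,350))]))
P=cloud("scene",d)
for z0 in(.18,.19,.20):
    a=near(P,(.508,.2375),.02,.036,z0,z0+.01);print(z0,len(a),fitc(a,.029,(.508,.2375)))
a=near(P,(.508,.2375),.0,.036,.15,.25);print(np.sort(a[:,2])[[-20,-10,-3]])
```

```text
[0.495  0.0089 0.1169] [-6.5997 -2.9002  2.7413] 0.01791829779700671 20.5167 [ 0.0003  0.002  -0.0008 -0.0005  0.0025  0.0006]
0.18 171 (array([0.509 , 0.2367]), np.float64(0.002092417818936352))
0.19 114 (array([0.5103, 0.2377]), np.float64(0.0011544570907577652))
0.2 113 (array([0.5101, 0.2379]), np.float64(0.0007024688100183488))
[0.2136 0.2145 0.2153]
```

View pics/e3.png

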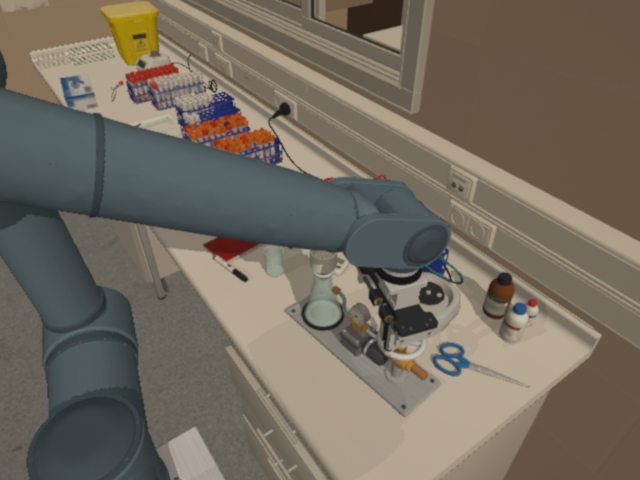

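View pics/e5.png

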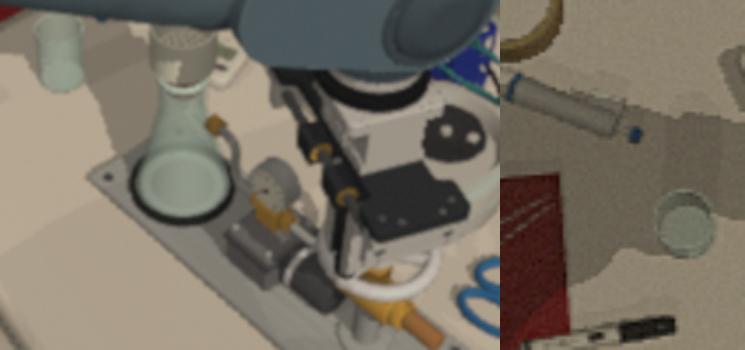

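Run:
```python
from cell import r
o=r.get_obs();print(o["tcp_pos"],o["force"],o["opening"],abs(o["qd"]).max())
print(r.sign_off())
```

```text
[0.49498427 0.00893307 0.11691596] [-6.59327079 -2.94782862  3.74493548] 0.017814142506996655 0.0008650876648749159
the job is handed in; nothing more can be done
None
```

I lifted the white funnel out of the beaker and pressed it into the flask neck with about 16 N, then released it. I then gripped the handle, closed the valve onto its stop and backed it off two full turns. The job was handed in at about 20.5 s with the handle still held, grip set to 20 N.

**Funnel:** the last camera check puts its top at about 0.215 m, which matches the stopper being home. It stands upright, and its fitted axis is within about 1.5 mm of the flask's.

**Valve:** the stop was firm, with the sideways force reaching 26 N against about 2 N when turning freely. After two turns the handle is about 2 to 5 mm short of where it sat at the stop, roughly 0.05 to 0.13 rad. That is inside the 0.3 rad tolerance. The joint itself could not be read, so the angle comes from the tool position.

**Beaker and bystanders:** the beaker stands upright where it was. I never touched the timer or the cup, but I did not measure their positions again at the end.

**Disagreement in the readings:** the cameras showed the fingertips about 40 to 45 mm higher than the reported TCP height, while x and y agreed. I chose the grasp heights from the images. At the end the grasp point is within about 26 mm of the handle's centre by either reading. Small residual forces of about 7 N remain at the wrist.

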